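Salt shaker from behind the sliding caddy into the cruet tray

TASK

The table is being laid and the cruet tray still lacks the salt. Slide the front caddy of the spice rack aside (it has a knob), fetch the salt shaker from the rear row behind it and, without tipping it over, stand it upright in the empty cell of the cruet tray; then slide the caddy fully home again, to the right-hand end of its track. Keep the mill and the tin in the caddy, the tall mill in the tray and everything else on the rack standing where they are.

Things in the scene. Friction and masses are not known exactly. Their poses are not given: they have to be found in the camera images.
- rack: Fixed wooden spice rack, 162 x 360 x 237 mm. Origin: under its middle. +x to its back, +y to its left from the robot. Base top z=14; rear row x 3 to 68 behind a lip to z=25; back panel at x 68; ends open. Shelf over the rear row: x 4 to 80, z 225 to 237, wire rail to z=260 at x=8, brackets below it at y +-130, x>22, z>184. Front lane x -84 to 0: track to z=19, end stops to z=32.
- caddy (a joint): Travel (m) of the caddy along the rack's front lane: 0 = home, against the right-hand stop; grows as it slides to the rack's +y (left), to 0.196 at the left stop. Slides with 1 to 2 N, stays where left. Caddy: wooden tray on rails, 72 deep, 144 wide, walls to z=53 over the worktop, two cells; its middle is at y = -98 mm + travel on the rack. Slid fully left it clears the salt.
- caddy_knob (a point): Centre of the caddy's knob head: steel, round, 28 mm across and 22 long, its axis along the rack's x, 42 mm above the worktop, in the middle of the caddy's front and 33 mm ahead of it (rack's -x). Axes as the rack's; moves with the caddy. The mill and tin in the caddy begin 38 mm behind this point and reach up to 169 mm over the worktop, so lean the tool some 20 degrees back towards the robot.
- salt_shaker: Salt shaker: round, 44 mm across up to 70 mm, then a domed cap 34 mm across; 90 mm high, about 0.1 kg. Origin: centre of its underside; z up. Stands in the rack's rear row at the right, behind the caddy and under the upper shelf (211 mm clear above the deck), so it must be taken with the tool leaning back towards the robot, 35 to 45 degrees from vertical.
- tray_cell (a point): Middle of the floor of the cruet tray's empty cell, 6 mm above the worktop: 71 x 72 mm inside, walls 4 mm thick, 12 mm above this floor. Axes as the tray's.
- tray: Fixed wooden cruet tray, 150 (x) by 80 (y) mm, 18 high, with two square cells one behind the other along its x: the front one (-x, to the left and nearer the robot) empty, the rear one (+x) holding the tall mill. Origin: centre of its underside.
- tall_mill: Tall wooden mill, 58 mm across, 190 high, loose in the rear cell of the tray, its axis about 73 mm behind the front cell's middle. Origin: centre of its underside; z up.
- pepper_mill: Short wooden pepper mill, 58 mm across, 140 high, loose in the caddy's right cell. Origin: centre of its underside; z up.
- spice_tin: Plain round steel spice tin with a press-on lid, 63 mm across, 104 high, loose in the caddy's left cell. Origin: centre of its underside; z up.
- glass_jar: Empty glass jar, 63 mm across, 97 high, loose in the rack's rear row, left of the salt shaker (centres 105 mm or more apart). Origin: centre of its underside; z up.
- pouch: Foil pouch, 47 x 78 x 157 mm, loose in the rack's rear row, at the left end. Origin: centre of its underside; z up.
- tin: Small hinged tin, 58 x 81 x 50 mm, on the rack's upper shelf, with two tea lights to its right. Origin: centre of its underside; z up.
- candle: Tea light, 38 mm across, 16 high, on the rack's upper shelf, near the middle. Origin: centre of its underside; z up.
- candle_2: Tea light, 38 mm across, 16 high, on the rack's upper shelf, towards the right. Origin: centre of its underside; z up.
There are look-alikes about, which are no part of the job. What is shaped like the tall_mill but blue is not meant.

How it is judged:
On the way, in this order (a step that is already met when the one before it is completed fails the run):
1. the caddy is slid aside, at least 80 mm from home (value of joint caddy above 0.08 m), for 0.2 s.
2. the salt shaker stands upright in the front cell of the tray (x of salt_shaker in the frame of tray_cell between -0.015 and 0.015 m and y of salt_shaker in the frame of tray_cell between -0.015 and 0.015 m and z of salt_shaker in the frame of tray_cell between -0.006 and 0.006 m and angle between salt_shaker's own z axis and vertical below 0.15 rad), for 0.2 s.
At the end, for the whole second after the job is handed in: The salt shaker stands upright (within 8 degrees) and still on the floor of the tray's front cell, within 15 mm of its middle along either side; the caddy is home (travel under 8 mm); the pepper mill and the spice tin stand upright in the caddy's cells, the tall mill upright in the tray's rear cell (all of step 2 and linear speed of salt_shaker below 0.02 m/s and value of joint caddy below 0.008 m and angle between each of pepper_mill, spice_tin, tall_mill's own z axis and vertical below 0.12 rad and horizontal distance between each of pepper_mill, spice_tin and caddy_knob below 0.09 m and height (world z) of each of pepper_mill, spice_tin below 0.04 m and horizontal distance between tall_mill and tray_cell below 0.09 m); the robot touches nothing.
It fails at once if something else on the rack (pouch, glass jar, hinged tin, tea lights) is shifted by more than 30 mm (distance of any of pouch, tin, glass_jar, candle, candle_2 from where it was at the start of the episode above 0.03 m).
It fails at once if the salt shaker, a mill, the spice tin, the glass jar or the pouch is tipped over (more than 60 degrees) (angle between any of salt_shaker, tall_mill, pepper_mill, spice_tin, glass_jar, pouch's own z axis and vertical above 1.05 rad).
It fails at once if the tall mill is moved out of the tray's rear cell (distance of tall_mill from where it was at the start of the episode above 0.04 m).
It also fails if it takes over 72 s, if anything falls off the work surface, if the arm or the gripper's body presses on something with over 40 N, if the wrist force passes 120 N, or if a joint passes its speed limit or range.

ROBOT

A 6-joint arm with a two-finger parallel gripper is mounted at the origin on a cart in front of the work surface, level with it; the furniture and walls round the work are solid. World frame = base frame: x ahead of the robot, y to its left, z up, the work surface at z = 0. Lengths are in m, angles in rad, forces in N, time in s.
With the tool pointing down it reaches from about 0.375 to 0.975 m from the base axis. Payload 3.8 kg.
Tool frame: the origin (TCP) lies midway between the tips of the shut fingers; the grasp point (between the pads) lies 19 mm behind it; z points along the fingers, y is the line along which they close (so a half turn about z gives the same grasp; the last joint's range is limited). The gripper opens to 85 mm and grips with 20 to 120 N. Pads are 22 mm wide; open, the fingers measure 114 mm over their backs; the gripper's body (76 mm by 85 mm) begins 54 mm behind the grasp point. The pads swing forward as they close: fully open they stand 13 mm farther back than shut.
Start: joints at [1.128, 0.264, 1.604, -0, 1.274, -0.037], TCP at [0.266, 0.62, 0.192] pointing down, gripper open.
Joint ranges: [-2.63, 2.63], [-0.94, 2.18], [0.31, 2.57], [-1.31, 4.45], [0, 2.66], [-2.55, 2.55]. Speed limits (rad/s): [2.57, 2.57, 3.14, 3.14, 3.14, 3.14].

INTERFACE

Orientations are given as a rotation vector (axis times angle).
In Python, from workcell import bot gives the robot as it stands.
- The arm moves only by the tool step_arm, never from a script. Its argument "motion" is a list of rows, each a list of 5 numbers: the finger opening in cm, from 0 to 8.54, then the shift along the tool's x, y, z in cm, then the turn about the tool's z in degrees. In form: [[claw, dx, dy, dz, twist], ...]. A call has 1 to 20 rows; each row is the pose to reach, as a shift and turn from the pose commanded when the call began, along the tool's axes at that moment; what a row does not reach only later rows make up. A row lasts 1/10 s, in which the tool goes at most 50 mm and 8.59 degrees, less where a joint would pass 70% of its speed; a pose out of reach is approached as far as the arm can. A call with a gripper value outside its range is refused whole. The fingers move at their own pace and stop on an object; "force" is the grip in N (left out, the last holds). Time passes only in rows, so rows that repeat a pose let the fingers close. It gives the time, the measured TCP pose, the force, the opening and the grip force at its end, in the units of the state.
- bot.read_state(): the state, without advancing time (a new reading comes with each control period).
- bot.read_camera(name): name is "scene" or "top" or "wrist"; returns (picture, depth): 420x560x3 uint8, red, green, blue; 420x560 float32, m along the optical axis (not along the pixel's ray), 0 where there is no reading.
- bot.calibration(name): a dict with "mtx" (3x3 intrinsics, pixels), "origin" and "orientation" of the camera in the world; the wrist camera has in their place "T_tool_cam" (4x4, takes a point from camera to tool coordinates, whose origin is the TCP and whose axes are the flange's). Camera axes: x right, y up, looking along -z (the intrinsics and any distortion apply to the point x, -y, -z); pixel columns grow to the right and rows downward; lengths in m; the calibration is good to about 2 mm. A picture is of the moment at which its call begins: read the wrist's pose just before it. calibration takes no time and is no camera call.
- bot.finish_job(): hands the job in; it is judged then, once.
The state is a dict: "time": time; "q": joint angles; "joint_vel": joint speeds; "joint_torque": joint torques, N m; "tool_pos": TCP position; "tcp_rot": TCP orientation; "wrist_force": force on the tool from outside, world axes, zero at the start; "torque": the same for the moment, N m; "width": opening from 0.0 (shut) to 1.0 (fully open); "grip_force": force on a finger pad.
Only numpy, scipy, OpenCV 4.12 (cv2) and the standard library are available. Lean on these libraries where they do the work, as an engineer would, in place of code of your own. Each camera call takes 0.05 s, during which the arm holds its last target. There are 200 camera calls.

## Working session

There is one attempt and no reset: what is moved stays moved. The work goes in short steps, Python scripts to look and compute and a tool call to move; the robot and the scene stay as the last step left them, time stands still between calls to the robot, and variables do not carry over. Pictures are saved under pics/ and viewed, at most 13 in all, crops included, and the job is handed in when it is done.

Besides the shell and the picture viewer there is one more tool, called after ">>>" as name([rows], argument=value, ...), one row to a line, values as JSON. step_arm: Moves the arm, as the interface text tells. Its arguments: {"type":"object","properties":{"motion":{"type":"array","items":{"type":"array","items":{"type":"number"}}},"force":{"type":"number"}},"required":["motion"]}

```bash
mkdir -p pics; ls
cat > h.py <<'E'
import numpy as np, cv2
from scipy.spatial.transform import Rotation as R
from workcell import bot
def cam(name):
    s=bot.read_state(); p,d=bot.read_camera(name); c=bot.calibration(name)
    if 'T_tool_cam' in c:
        T=np.eye(4); T[:3,:3]=R.from_rotvec(s['tcp_rot']).as_matrix(); T[:3,3]=s['tool_pos']; T=T@np.array(c['T_tool_cam'])
    else:
        T=np.eye(4); o=np.array(c['orientation']); T[:3,:3]=o if o.shape==(3,3) else R.from_rotvec(o).as_matrix(); T[:3,3]=c['origin']
    K=np.array(c['mtx']); v,u=np.mgrid[:420,:560]
    P=np.stack([(u-K[0,2])/K[0,0]*d,-(v-K[1,2])/K[1,1]*d,-d],-1)
    W=P@T[:3,:3].T+T[:3,3]; W[d==0]=np.nan
    return p,d,W
E
python3 - <<'E'
from h import *
for n in ['scene','top']:
    p,d,W=cam(n); np.save(n+'.npy',W); cv2.imwrite(f'pics/{n}.png',p[...,::-1]); print({k:v for k,v in bot.calibration(n).items()})
print(bot.read_state())
E
```

```text
pics
{'mtx': array([[404.62587786,   0.        , 282.53469482],
       [  0.        , 404.62587786, 210.22528078],
       [  0.        ,   0.        ,   1.        ]]), 'origin': array([ 0.00640251, -0.47442123,  0.70043086]), 'orientation': array([ 0.88517841, -0.4416703 , -0.85798916])}
{'mtx': array([[531.14376095,   0.        , 281.58795168],
       [  0.        , 531.14376095, 212.01740556],
       [  0.        ,   0.        ,   1.        ]]), 'origin': array([ 0.41207363, -0.09893523,  1.33217395]), 'orientation': array([ 0.18245837, -0.14088025, -1.2991444 ])}
{'time': 0.1, 'q': array([ 1.12806840e+00,  2.64750540e-01,  1.60524403e+00, -2.27245986e-05,
        1.27370571e+00, -3.69135179e-02]), 'joint_vel': array([-0.00035932, -0.00145155, -0.00226358,  0.00176809, -0.0014351 ,
        0.0013059 ]), 'joint_torque': array([-1.80449988e-04, -5.16712940e+01, -3.68588018e+01, -5.55506301e-05,
        6.19069469e-03, -3.98096711e-05]), 'tool_pos': array([0.26616502, 0.61949345, 0.19123404]), 'tcp_rot': array([-0.63297941, -3.07667326,  0.00322353]), 'wrist_force': array([ 0.04365918, -0.08038945,  0.38673591]), 'torque': array([-0.00176928, -0.00328429, -0.0256941 ]), 'grip_force': 0.0, 'width': 0.9949985517184456}
```

View pics/scene.png

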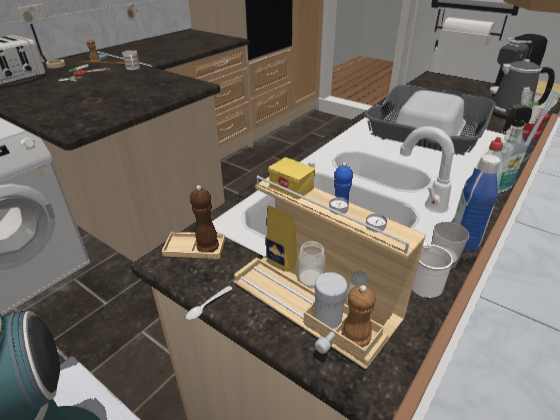

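View pics/top.png

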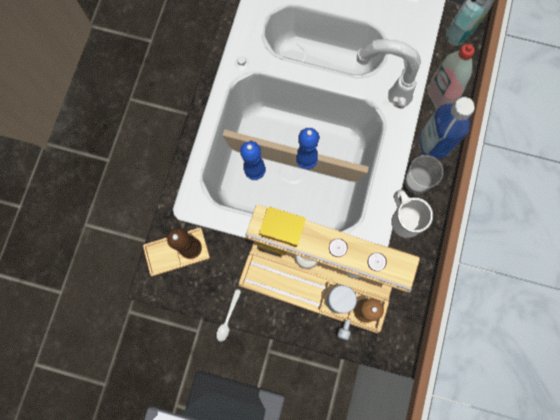

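The scene view shows the knob at (325,343), the salt cap at (360,278) behind the mill, and the tray at (195,245). The top view shows the knob at (345,330), the tray at (176,252), and the shelf from (250,215) to (415,280).

Run:
```python
from h import *
W=np.load('top.npy'); S=np.load('scene.npy')
def rect(W,m,name):
    p=W[m][:,:2].astype(np.float32); c,s,a=cv2.minAreaRect(p); print(name,len(p),c,s,a, W[m][:,2].mean()); return cv2.boxPoints((c,s,a))
z=W[...,2]
v,u=np.mgrid[:420,:560]
m=(abs(z-.237)<.006)&(u>235)&(u<425)&(v>195)&(v<300)
n,l,st,_=cv2.connectedComponentsWithStats(m.astype(np.uint8)); k=1+st[1:,4].argmax(); print(rect(W,l==k,'shelf'))
m=(z>.009)&(z<.03)&(u>135)&(u<220)&(v>220)&(v<285)
n,l,st,_=cv2.connectedComponentsWithStats(m.astype(np.uint8)); k=1+st[1:,4].argmax(); print(rect(W,l==k,'tray'))
m=(z>.009)&(z<.06)&(u>230)&(u<400)&(v>245)&(v<335)
n,l,st,_=cv2.connectedComponentsWithStats(m.astype(np.uint8)); k=1+st[1:,4].argmax(); print(rect(W,l==k,'rack'))
for q in [(345,330),(343,334),(347,324),(342,297),(372,308),(160,256),(180,240)]: print('top',q,W[q[1],q[0]])
for q in [(325,343),(322,346),(360,276),(358,281),(362,286),(310,262),(330,283),(362,293)]: print('scene',q,S[q[1],q[0]])
```

```text
shelf 4065 (0.5975961685180664, -0.15672807395458221) (0.3595693111419678, 0.07670781016349792) 86.6717300415039 0.23648004217291138
[[ 0.5488693  -0.3339828 ]
 [ 0.6254477  -0.3384362 ]
 [ 0.646323    0.02052665]
 [ 0.56974465  0.02498004]]
tray 440 (0.5221758484840393, 0.2039428949356079) (0.08112385869026184, 0.15066152811050415) 32.58699417114258 0.0160152779022736
[[0.4474278  0.24556887]
 [0.528571   0.11862528]
 [0.5969239  0.16231692]
 [0.5157807  0.2892605 ]]
rack 5366 (0.5140549540519714, -0.1523199826478958) (0.36011406779289246, 0.150847926735878) 86.52632904052734 0.019978380868264378
[[ 0.42785996 -0.32747626]
 [ 0.5784307  -0.33661616]
 [ 0.60024995  0.0228363 ]
 [ 0.4496792   0.03197619]]
top (345, 330) [ 0.44665447 -0.24523581  0.05554281]
top (343, 334) [ 0.43646051 -0.24246736  0.05935166]
top (347, 324) [ 0.46139369 -0.24683907  0.05250827]
top (342, 297) [ 0.51275314 -0.21281434  0.13214193]
top (372, 308) [ 0.50417214 -0.27789618  0.16559346]
top (160, 256) [0.5020332  0.24059208 0.00482884]
top (180, 240) [0.53508637 0.16391457 0.18212286]
scene (325, 343) [ 0.43570055 -0.25209518  0.05807102]
scene (322, 346) [ 0.42950826 -0.24961921  0.05380632]
scene (360, 276) [ 0.5896815  -0.2389557   0.10302602]
scene (358, 281) [ 0.58241238 -0.23916801  0.09450417]
scene (362, 286) [ 0.50381204 -0.28015699  0.16996615]
scene (310, 262) [ 0.5699414  -0.12784725  0.09614727]
scene (330, 283) [ 0.50793052 -0.2135432   0.13393248]
scene (362, 293) [ 0.50077095 -0.28338641  0.15663259]
```

>>> step_arm([
  [0, 0, 0, -5, 0],
  [0, 0, 0, -10, 0],
  [0, 0, 0, -15, 0],
  [0, 0, 0, -20, 0],
  [0, 0, 5, -25, 0],
  [0, 0, 10, -30, 0],
  [0, 0, 15, -30, 0],
  [0, 0, 20, -30, 0],
  [0, 0, 25, -30, 0],
  [0, 0, 30, -30, 0],
  [0, 0, 35, -30, 0],
  [0, 0, 40, -30, 0],
  [0, 0, 45, -30, 0],
  [0, 0, 45, -30, 0],
])

```text
time: 1.5
tool_pos: [0.3668, 0.8538, 0.4162]
tcp_rot: [0.631, 3.068, 0.068]
wrist_force: [-0.4, -1.6, -0.2]
width: -0.001
grip_force: 0.0
```

```bash
cat >> h.py <<'E'
def show():
    s=bot.read_state(); M=R.from_rotvec(s['tcp_rot']).as_matrix()
    np.set_printoptions(precision=4,suppress=True)
    print('t',s['time'],'pos',s['tool_pos'],'q',s['q'],'F',s['wrist_force'],'w',s['width'],s['grip_force']); print(M)
    return s,M
E
python3 -c "
from h import *
show()"
```

```text
t 1.5 pos [0.3668 0.8538 0.4162] q [ 1.1378  0.863   0.3109  0.0012  1.9233 -0.0268] F [-0.3755 -1.5917 -0.2013] w -0.000711189070084396 0.0
[[-0.9188  0.3943  0.0177]
 [ 0.3947  0.9179  0.0408]
 [-0.0001  0.0445 -0.999 ]]
```

>>> step_arm([
  [0, 0, 40, 0, 0],
  [0, 0, 40, 0, 0],
  [0, 0, 40, 0, 0],
  [0, 0, 40, 0, 0],
  [0, 0, 40, 0, 0],
  [0, 0, 40, 0, 0],
])

```text
time: 2.1
tool_pos: [0.3915, 0.9112, 0.3299]
tcp_rot: [0.629, 3.058, 0.129]
wrist_force: [0.2, -0.7, -0.4]
width: 0.001
grip_force: 0.0
```

```bash
python3 -c "
from h import *
show()"
```

```text
t 2.1 pos [0.3915 0.9112 0.3299] q [ 1.139   0.9561  0.3109  0.0022  1.7904 -0.0254] F [ 0.1734 -0.7228 -0.3813] w 0.0011955075615369363 0.0
[[-0.9188  0.3934  0.0332]
 [ 0.3948  0.9155  0.0772]
 [-0.      0.0841 -0.9965]]
```

>>> step_arm([
  [0, 0, 36, -22, 0],
  [0, 0, 36, -22, 0],
  [0, 0, 36, -22, 0],
])

```text
time: 2.4
tool_pos: [0.3933, 0.9154, 0.3593]
tcp_rot: [0.626, 3.045, 0.201]
wrist_force: [-0.4, 0.2, 0.4]
width: -0.001
grip_force: 0.0
```

>>> step_arm([
  [0, 0, 36, -24, 0],
  [0, 0, 36, -24, 0],
  [0, 0, 36, -24, 0],
])

```text
time: 2.7
tool_pos: [0.3937, 0.9164, 0.3909]
tcp_rot: [0.624, 3.031, 0.266]
wrist_force: [-0.4, -1.5, 0.7]
width: -0.006
grip_force: 0.0
```

```bash
python3 -c "
from h import *
show()"
```

```text
t 2.7 pos [0.3937 0.9164 0.3909] q [ 1.1383  0.8965  0.3109  0.0047  1.7589 -0.0255] F [-0.3714 -1.476   0.6626] w -0.005569830321539087 0.0
[[-0.9188  0.3887  0.069 ]
 [ 0.3947  0.9047  0.1603]
 [-0.0001  0.1745 -0.9847]]
```

Run:
```python
from h import *
for n in ['top','scene']:
    W=np.load(n+'.npy').reshape(-1,3); W=W[np.isfinite(W).all(1)]
    print(n,'rows x .5..1.3, cols y .3..-.7: max z (cm)')
    for x in np.arange(.5,1.3,.1):
        print(round(x,1),[int(100*W[(abs(W[:,0]-x)<.05)&(abs(W[:,1]-y)<.05)][:,2].max(initial=-.99)) for y in np.arange(.3,-.75,-.1)])
```

```text
top rows x .5..1.3, cols y .3..-.7: max z (cm)
0.5 [2, 19, 16, 3, 2, 13, 23, 12, 12, 12, 12]
0.6 [0, 18, 4, 29, 29, 26, 26, 12, 12, 12, 12]
0.7 [0, 1, 1, 0, -15, 1, 9, 12, 12, 12, 12]
0.8 [0, 1, 19, 19, 19, 1, 9, 12, 12, 12, 12]
0.9 [0, 1, -3, 19, 18, 1, 21, 23, 12, 12, 12]
1.0 [1, 1, 0, 0, 0, 9, 25, 25, 12, 12, -99]
1.1 [0, 3, 1, 1, 23, 24, 24, 23, 12, 12, -99]
1.2 [0, 1, 0, -6, 0, 1, 1, 12, 12, 12, -99]
scene rows x .5..1.3, cols y .3..-.7: max z (cm)
0.5 [2, 19, 17, 3, 2, 13, 26, 12, 12, 12, -99]
0.6 [0, 18, 5, 29, 29, 26, 26, 12, 12, 12, -99]
0.7 [0, 0, 0, -99, -99, -99, 9, 12, 12, 12, -99]
0.8 [0, 1, -99, 19, 18, -99, 9, 12, 12, 12, -99]
0.9 [0, 0, -99, 19, 19, 0, 20, 21, 12, 12, -99]
1.0 [-99, 2, 0, 0, 0, 9, 25, 25, 12, -99, -99]
1.1 [0, 2, 0, 0, 23, 24, 24, 24, 12, -99, -99]
1.2 [0, 0, 0, -5, 0, 0, 27, 12, 12, -99, -99]
```

>>> step_arm([
  [0, -46, -45, -11, -20],
  [0, -46, -45, -11, -20],
  [0, -46, -45, -11, -20],
  [0, -46, -45, -11, -20],
  [0, -46, -45, -11, -20],
  [0, -46, -45, -11, -20],
  [0, -46, -45, -11, -20],
  [0, -46, -45, -11, -20],
  [0, -46, -45, -11, -20],
  [0, -46, -45, -11, -20],
  [0, -46, -45, -11, -20],
  [0, -46, -45, -11, -20],
  [0, -46, -45, -11, -20],
  [0, -46, -45, -11, -20],
])

```text
time: 4.1
tool_pos: [0.6367, 0.3051, 0.4216]
tcp_rot: [0.095, 3.062, 0.244]
wrist_force: [-0.5, 0.4, -0.0]
width: 0.002
grip_force: 0.0
```

```bash
cat >> h.py <<'E'
def to(p,M,pos): # shift in cm in tool axes
    print('shift cm',100*M.T@(np.array(p)-pos))
E
python3 -c "
from h import *
s,M=show(); to([.88,-.31,.45],M,s['tool_pos'])"
```

```text
t 4.1 pos [0.6367 0.3051 0.4216] q [ 0.3447  0.1791  1.3066  0.1223  1.5337 -1.1611] F [-0.5078  0.3777 -0.011 ] w 0.002055833284386209 0.0
[[-0.9958  0.0561  0.0729]
 [ 0.067   0.9855  0.1557]
 [-0.0631  0.1599 -0.9851]]
shift cm [-28.5257 -58.8009 -10.6006]
```

>>> step_arm([
  [0, -28.5, -59, -10.5, 0],
  [0, -28.5, -59, -10.5, 0],
  [0, -28.5, -59, -10.5, 0],
  [0, -28.5, -59, -10.5, 0],
  [0, -28.5, -59, -10.5, 0],
  [0, -28.5, -59, -10.5, 0],
  [0, -28.5, -59, -10.5, 0],
  [0, -28.5, -59, -10.5, 0],
  [0, -28.5, -59, -10.5, 0],
  [0, -28.5, -59, -10.5, 0],
  [0, -28.5, -59, -10.5, 0],
  [0, -28.5, -59, -10.5, 0],
  [0, -28.5, -59, -10.5, 0],
  [0, -28.5, -59, -10.5, 0],
])

```text
time: 5.5
tool_pos: [0.8631, -0.303, 0.4187]
tcp_rot: [0.1, 3.068, 0.247]
wrist_force: [-0.2, 0.1, -3.8]
width: 0.0
grip_force: 0.0
```

```bash
cat >> h.py <<'E'
def push(az,el,M,d=40):
    a,e=np.radians([az,el]); print('push',d*M.T@np.array([np.cos(a)*np.cos(e),np.sin(a)*np.cos(e),np.sin(e)]))
E
python3 -c "
from h import *
s,M=show(); push(-20,35,M)"
```

```text
t 5.5 pos [ 0.8631 -0.303   0.4187] q [-0.4374  0.8603  0.3209  0.1863  1.96   -1.8722] F [-0.1816  0.1068 -3.8249] w 0.0003580733867026182 0.0
[[-0.9959  0.0596  0.0674]
 [ 0.0696  0.985   0.1576]
 [-0.057   0.1617 -0.9852]]
push [-32.7518  -5.495  -22.2963]
```

>>> step_arm([
  [0, -33, -5.5, -22, 0],
  [0, -33, -5.5, -22, 0],
  [0, -33, -5.5, -22, 0],
])

```text
time: 5.8
tool_pos: [0.876, -0.2915, 0.4498]
tcp_rot: [0.088, 3.007, 0.216]
wrist_force: [0.0, 0.5, 0.7]
width: -0.001
grip_force: 0.0
```

>>> step_arm([
  [0, -32, -5.5, -24, 0],
  [0, -32, -5.5, -24, 0],
])

```text
time: 6.0
tool_pos: [0.8822, -0.2927, 0.4651]
tcp_rot: [0.093, 2.97, 0.197]
wrist_force: [0.6, -0.6, -0.1]
width: 0.0
grip_force: 0.0
```

>>> step_arm([
  [0, -31, -5.5, -26, 0],
  [0, -31, -5.5, -26, 0],
])

```text
time: 6.2
tool_pos: [0.8834, -0.2948, 0.4858]
tcp_rot: [0.1, 2.934, 0.181]
wrist_force: [-0.2, 1.1, 1.2]
width: -0.0
grip_force: 0.0
```

```bash
python3 -c "
from h import *
s,M=show(); push(-20,30,M)"
```

```text
t 6.2 pos [ 0.8834 -0.2948  0.4858] q [-0.4273  0.7964  0.3109  0.1998  1.8882 -1.8536] F [-0.21    1.1067  1.2074] w -7.165727504674288e-05 0.0
[[-0.9777  0.0547  0.2029]
 [ 0.0793  0.9902  0.1148]
 [-0.1946  0.1283 -0.9724]]
push [-36.6569  -7.3842 -14.2037]
```

>>> step_arm([
  [0, -36, -7.5, -14, 0],
])

```text
time: 6.3
tool_pos: [0.8949, -0.2982, 0.4891]
tcp_rot: [0.103, 2.902, 0.167]
wrist_force: [0.1, 0.3, -0.6]
width: -0.003
grip_force: 0.0
```

>>> step_arm([
  [0, -36, -7.5, -15, 0],
  [0, -36, -7.5, -15, 0],
])

```text
time: 6.5
tool_pos: [0.9103, -0.302, 0.4919]
tcp_rot: [0.108, 2.864, 0.15]
wrist_force: [0.3, -0.3, 0.6]
width: -0.001
grip_force: 0.0
```

>>> step_arm([
  [0, -35, -7.5, -17, 0],
  [0, -35, -7.5, -17, 0],
])

```text
time: 6.7
tool_pos: [0.9203, -0.3059, 0.5029]
tcp_rot: [0.111, 2.824, 0.133]
wrist_force: [1.2, -0.1, -0.1]
width: -0.001
grip_force: 0.0
```

>>> step_arm([
  [0, -34, -7.5, -19, 0],
  [0, -34, -7.5, -19, 0],
])

```text
time: 6.9
tool_pos: [0.9246, -0.31, 0.5218]
tcp_rot: [0.115, 2.783, 0.116]
wrist_force: [0.7, 0.6, 0.3]
width: -0.001
grip_force: 0.0
```

```bash
python3 -c "
from h import *
s,M=show(); push(-25,25,M)"
```

```text
t 6.9 pos [ 0.9246 -0.31    0.5218] q [-0.431   0.7718  0.3109  0.2113  1.7548 -1.8486] F [0.7487 0.5688 0.3404] w -0.0014623355480678692 0.0
[[-0.9349  0.0652  0.3489]
 [ 0.0941  0.9933  0.0665]
 [-0.3423  0.095  -0.9348]]
push [-37.944  -11.4694  -5.3579]
```

>>> step_arm([
  [0, -38, -11.5, -5, 0],
  [0, -38, -11.5, -5, 0],
])

```text
time: 7.1
tool_pos: [0.946, -0.3218, 0.5155]
tcp_rot: [0.118, 2.742, 0.099]
wrist_force: [0.8, -0.5, -0.1]
width: -0.003
grip_force: 0.0
```

>>> step_arm([
  [0, -38, -11.5, -7, 0],
  [0, -38, -11.5, -7, 0],
])

```text
time: 7.3
tool_pos: [0.9627, -0.333, 0.514]
tcp_rot: [0.122, 2.703, 0.083]
wrist_force: [0.6, -0.6, 0.4]
width: 0.001
grip_force: 0.0
```

>>> step_arm([
  [0, -38, -11.5, -9, 0],
  [0, -38, -11.5, -9, 0],
])

```text
time: 7.5
tool_pos: [0.974, -0.3434, 0.5222]
tcp_rot: [0.125, 2.662, 0.066]
wrist_force: [0.4, 0.5, -0.4]
width: -0.001
grip_force: 0.0
```

>>> step_arm([
  [0, -38, -11.5, -11, 0],
  [0, -38, -11.5, -11, 0],
])

```text
time: 7.7
tool_pos: [0.9806, -0.3533, 0.5381]
tcp_rot: [0.129, 2.618, 0.048]
wrist_force: [0.2, -0.6, -0.6]
width: 0.004
grip_force: 0.0
```

```bash
python3 -c "
from h import *
s,M=show(); push(-25,25,M)"
```

```text
t 7.7 pos [ 0.9806 -0.3533  0.5381] q [-0.4542  0.7831  0.3109  0.2292  1.5751 -1.8704] F [ 0.1613 -0.6274 -0.6446] w 0.00432363209462864 0.0
[[-0.8633  0.0824  0.4979]
 [ 0.1006  0.9949  0.0097]
 [-0.4945  0.0585 -0.8672]]
push [-38.2656 -11.5474   1.5496]
```

>>> step_arm([
  [0, -38, -11.5, 1, 0],
  [0, -38, -11.5, 1, 0],
])

```text
time: 7.9
tool_pos: [1.0009, -0.3638, 0.5356]
tcp_rot: [0.132, 2.575, 0.03]
wrist_force: [-0.7, 0.3, -0.4]
width: 0.002
grip_force: 0.0
```

>>> step_arm([
  [0, -38, -11.5, -1, 0],
  [0, -38, -11.5, -1, 0],
])

```text
time: 8.1
tool_pos: [1.0163, -0.3736, 0.5376]
tcp_rot: [0.135, 2.535, 0.014]
wrist_force: [-0.0, -0.2, 0.1]
width: 0.001
grip_force: 0.0
```

>>> step_arm([
  [0, -38, -11.5, -3, 0],
  [0, -38, -11.5, -3, 0],
])

```text
time: 8.3
tool_pos: [1.0259, -0.383, 0.5496]
tcp_rot: [0.139, 2.493, -0.003]
wrist_force: [-0.5, -0.1, -1.2]
width: 0.002
grip_force: 0.0
```

```bash
python3 -c "
from h import *
s,M=show(); push(-25,25,M)"
```

```text
t 8.3 pos [ 1.0259 -0.383   0.5496] q [-0.4639  0.7998  0.3113  0.2417  1.4296 -1.8833] F [-0.5345 -0.0899 -1.2146] w 0.002084627497142105 0.0
[[-0.7936  0.1004  0.6002]
 [ 0.0991  0.9945 -0.0353]
 [-0.6004  0.0315 -0.7991]]
push [-37.7401 -11.4065   6.7512]
```

>>> step_arm([
  [6, 66, 4, -24.5, -3],
  [6, 66, 4, -24.5, -3],
  [6, 66, 4, -24.5, -3],
  [6, 66, 4, -24.5, -3],
  [6, 66, 4, -24.5, -3],
  [6, 66, 4, -24.5, -3],
  [6, 66, 4, -24.5, -3],
  [6, 66, 4, -24.5, -3],
  [6, 66, 4, -24.5, -3],
  [6, 66, 4, -24.5, -3],
  [6, 66, 4, -24.5, -3],
  [6, 66, 4, -24.5, -3],
  [6, 66, 4, -24.5, -3],
  [6, 66, 4, -24.5, -3],
  [6, 66, 4, -24.5, -3],
  [6, 66, 4, -24.5, -3],
])

```text
time: 9.9
tool_pos: [0.3862, -0.2408, 0.3603]
tcp_rot: [0.133, 2.531, -0.057]
wrist_force: [-0.3, -0.4, -0.3]
width: 0.7
grip_force: 0.0
```

Run:
```python
from h import *
s,M=show()
p,d,W=cam('wrist'); cv2.imwrite('pics/w1.png',p[...,::-1]); np.save('w1.npy',W)
K=np.array([.4392,-.2457,.042]); g=K+.019*M[:,2]
to(g-.08*M[:,2],M,s['tool_pos']); to(g,M,s['tool_pos'])
```

```text
t 9.9 pos [ 0.3862 -0.2408  0.3603] q [-0.9988 -0.6171  2.1711  0.4879  1.2104 -2.5515] F [-0.2715 -0.3712 -0.3279] w 0.700138333142458 0.0
[[-0.8165  0.1079  0.5672]
 [ 0.0822  0.9941 -0.0707]
 [-0.5715 -0.0111 -0.8205]]
shift cm [13.8268  0.4325 23.061 ]
shift cm [13.8268  0.4325 31.061 ]
```

View pics/w1.png

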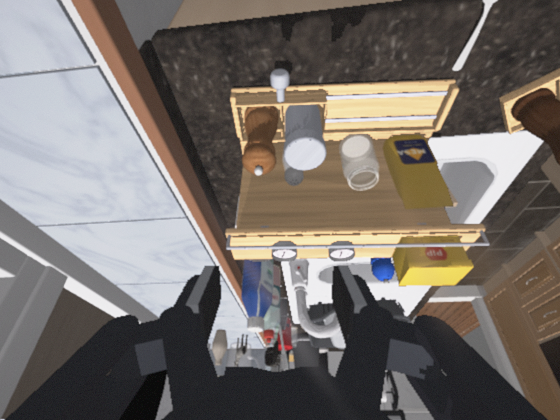

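>>> step_arm([
  [6, 0, 0, 0, 180],
  [6, 0, 0, 0, 180],
  [6, 0, 0, 0, 180],
  [6, 0, 0, 0, 180],
  [6, 0, 0, 0, 180],
  [6, 0, 0, 0, 180],
  [6, 13.8, 0.4, 15, 180],
  [6, 13.8, 0.4, 15, 180],
  [6, 13.8, 0.4, 15, 180],
  [6, 13.8, 0.4, 15, 180],
  [6, 13.8, 0.4, 15, 180],
  [6, 13.8, 0.4, 15, 180],
  [6, 13.8, 0.4, 15, 180],
  [6, 13.8, 0.4, 15, 180],
  [6, 13.8, 0.4, 15, 180],
  [6, 13.8, 0.4, 15, 180],
  [6, 13.8, 0.4, 15, 180],
  [6, 13.8, 0.4, 15, 180],
  [6, 13.8, 0.4, 15, 180],
  [6, 13.8, 0.4, 15, 180],
])

```text
time: 11.95
tool_pos: [0.496, -0.1326, 0.1015]
tcp_rot: [2.375, -1.27, 1.168]
wrist_force: [0.4, -0.2, -0.1]
width: 0.703
grip_force: 0.0
```

Run:
```python
from h import *
s,M=show()
p,d,W=cam('wrist'); cv2.imwrite('pics/w2.png',p[...,::-1]); np.save('w2.npy',W)
K=np.array([.4392,-.2457,.042]); g=K+.019*M[:,2]
to(g-.08*M[:,2],M,s['tool_pos']); to(g,M,s['tool_pos'])
```

```text
t 11.95 pos [ 0.496  -0.1326  0.1015] q [ 0.1326 -0.2365  2.5668 -1.3087  0.6364 -2.5515] F [ 0.3515 -0.1569 -0.1296] w 0.7025390483346735 0.0
[[ 0.3165 -0.7737  0.5489]
 [-0.611  -0.6088 -0.5059]
 [ 0.7256 -0.1753 -0.6654]]
shift cm [ 0.7987 12.3222  0.4662]
shift cm [ 0.7987 12.3222  8.4662]
```

View pics/w2.png

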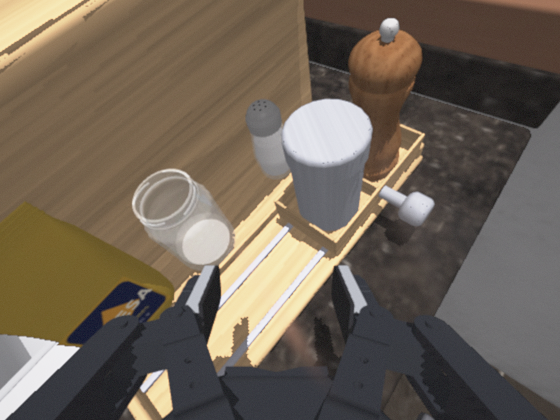

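>>> step_arm([
  [3, 4, -0.3, -4.5, 0],
  [3, 8, -0.6, -9, 0],
  [3, 12, -0.8, -13.6, 0],
  [3, 16, -1.1, -18, 0],
  [3, 20, -1.4, -22.7, 0],
  [3, 20, -1.4, -22.7, 0],
  [3, 20, -1.4, -22.7, 0],
])

```text
time: 12.7
tool_pos: [0.4871, -0.0593, 0.1801]
tcp_rot: [2.306, -1.3, 1.256]
wrist_force: [0.9, 0.2, -0.3]
width: 0.35
grip_force: 0.0
```

Run:
```python
from h import *
s,M=show()
to([.3,.45,.5],M,s['tool_pos'])
to([.05,.9,.5],M,s['tool_pos'])
```

```text
t 12.7 pos [ 0.4871 -0.0593  0.1801] q [ 0.4327 -0.3258  2.4933 -1.1328  0.9417 -2.5515] F [ 0.9089  0.2359 -0.2844] w 0.3503997436643958 0.0
[[ 0.2472 -0.7806  0.574 ]
 [-0.6006 -0.5883 -0.5414]
 [ 0.7603 -0.2109 -0.6143]]
shift cm [-10.8948 -22.1031 -57.9658]
shift cm [-44.1038 -29.0618 -96.6794]
```

>>> step_arm([
  [3, 0.8, -0.2, -0.6, 8],
  [3, 2, -0.5, -2, 16],
  [3, 3, -1, -4, 24],
  [3, 2, -3, -9, 32],
  [3, 0, -6, -14, 40],
  [3, -1.5, -8, -19, 48],
  [3, -3, -10, -24, 56],
  [3, -4, -12, -29, 64],
  [3, -5, -14, -34, 72],
  [3, -6, -15.5, -39, 80],
  [3, -7, -17, -43, 88],
  [3, -8.5, -19, -48, 96],
  [3, -10, -21, -53, 104],
  [3, -11, -22, -58, 104],
  [3, -11, -22, -58, 104],
  [3, -11, -22, -58, 104],
])

```text
time: 14.3
tool_pos: [0.2968, 0.4555, 0.4982]
tcp_rot: [-0.366, 2.393, -0.926]
wrist_force: [0.0, 0.2, 0.6]
width: 0.352
grip_force: 0.0
```

Run:
```python
from h import *
s,M=show()
to([.05,.9,.55],M,s['tool_pos'])
push(90,25,M)
```

```text
t 14.3 pos [0.2968 0.4555 0.4982] q [ 1.422   0.1987  1.4004 -0.8015  2.0139 -0.631 ] F [0.0238 0.1955 0.5746] w 0.35190979441722087 0.0
[[-0.8159 -0.0546  0.5756]
 [-0.428   0.7264 -0.5377]
 [-0.3888 -0.6851 -0.6161]]
shift cm [ -0.9069  30.0855 -41.2969]
push [-22.0881  14.7543 -29.9069]
```

>>> step_arm([
  [3, -1, 30, -41, 0],
  [3, -1, 30, -41, 0],
  [3, -1, 30, -41, 0],
  [3, -1, 30, -41, 0],
  [3, -1, 30, -41, 0],
  [3, -1, 30, -41, 0],
  [3, -1, 30, -41, 0],
])

```text
time: 15.0
tool_pos: [0.1402, 0.7282, 0.519]
tcp_rot: [-0.369, 2.384, -0.925]
wrist_force: [33.7, 17.0, 16.6]
width: 0.348
grip_force: 0.0
```

>>> step_arm([
  [3, -22, 18, -30, 0],
  [3, -22, 18, -30, 0],
  [3, -22, 18, -30, 0],
])

```text
time: 15.3
tool_pos: [0.152, 0.7418, 0.5109]
tcp_rot: [-0.379, 2.376, -0.888]
wrist_force: [-0.1, -0.8, 1.0]
width: 0.351
grip_force: 0.0
```

Run:
```python
from h import *
s,M=show()
push(90,25,M)
```

```text
t 15.3 pos [0.152  0.7418 0.5109] q [ 1.6292  0.9198  0.3109 -0.9567  2.3717 -0.818 ] F [-0.106  -0.7637  0.9864] w 0.350905068343504 0.0
[[-0.7978 -0.0626  0.5996]
 [-0.4405  0.7395 -0.5089]
 [-0.4116 -0.6702 -0.6176]]
push [-22.9277  15.481  -28.8905]
```

>>> step_arm([
  [3, -23, 15.5, -29, 0],
  [3, -23, 15.5, -29, 0],
])

```text
time: 15.5
tool_pos: [0.1605, 0.7512, 0.5106]
tcp_rot: [-0.395, 2.362, -0.858]
wrist_force: [-0.2, -0.0, 0.5]
width: 0.355
grip_force: 0.0
```

>>> step_arm([
  [3, -23, 16, -28, 0],
  [3, -23, 16, -28, 0],
])

```text
time: 15.7
tool_pos: [0.1669, 0.7624, 0.507]
tcp_rot: [-0.413, 2.346, -0.831]
wrist_force: [-0.3, -0.3, -0.0]
width: 0.35
grip_force: 0.0
```

>>> step_arm([
  [3, -23, 17, -27, 0],
  [3, -23, 17, -27, 0],
])

```text
time: 15.9
tool_pos: [0.1725, 0.7745, 0.5028]
tcp_rot: [-0.43, 2.33, -0.803]
wrist_force: [-0.8, -0.1, 1.0]
width: 0.354
grip_force: 0.0
```

>>> step_arm([
  [3, -23, 18, -26, 0],
  [3, -23, 18, -26, 0],
])

```text
time: 16.1
tool_pos: [0.1773, 0.7871, 0.4985]
tcp_rot: [-0.447, 2.313, -0.772]
wrist_force: [1.0, -0.1, -0.0]
width: 0.351
grip_force: 0.0
```

Run:
```python
from h import *
s,M=show()
push(90,25,M)
push(90,45,M)
```

```text
t 16.1 pos [0.1773 0.7871 0.4985] q [ 1.6325  0.934   0.3109 -0.9755  2.2432 -0.8244] F [ 0.9675 -0.1398 -0.0051] w 0.3507283401359545 0.0
[[-0.7304 -0.1091  0.6743]
 [-0.4922  0.7685 -0.4088]
 [-0.4736 -0.6304 -0.615 ]]
push [-25.848   17.2041 -25.217 ]
push [-27.3157   3.9063 -28.9585]
```

Run:
```python
from h import *
for n in ['top','scene']:
    W=np.load(n+'.npy').reshape(-1,3); W=W[np.isfinite(W).all(1)]
    print(n)
    for x in np.arange(-.2,.55,.1):
        print(round(x,1),[int(100*W[(abs(W[:,0]-x)<.05)&(abs(W[:,1]-y)<.05)][:,2].max(initial=-.99)) for y in np.arange(.3,-.75,-.1)])
s,M=show()
to([.35,.55,.45],M,s['tool_pos'])
to([.45,0.05,.42],M,s['tool_pos'])
```

```text
top
-0.2 [-99, -99, -99, -99, -99, -99, -99, -99, -99, -99, -99]
-0.1 [-89, -99, -99, -99, -99, -99, -99, -99, -99, -99, -99]
0.0 [-89, -80, -99, -99, -99, -99, -99, -99, -99, -99, -99]
0.1 [-89, 0, 0, -3, -44, -79, -89, -84, -99, -99, -99]
0.2 [-89, -79, -79, -79, -79, -79, -89, -24, -99, -99, -99]
0.3 [-88, -89, -89, 1, -89, -89, -89, 12, 12, 12, -99]
0.4 [0, 0, 0, 1, 0, 6, 5, 12, 12, 12, 12]
0.5 [2, 19, 16, 3, 2, 13, 23, 12, 12, 12, 12]
scene
-0.2 [-99, -99, -99, -99, -99, -99, -99, -99, -99, -99, -99]
-0.1 [-99, -99, -99, -99, -99, -99, -99, -99, -99, -99, -99]
0.0 [-99, -99, -99, 31, 31, -99, -99, -99, -99, -99, -99]
0.1 [-99, 0, 1, 32, 31, -99, -99, -99, -99, -99, -99]
0.2 [-99, -99, 0, 0, -99, -99, -99, -99, -99, -99, -99]
0.3 [-99, -99, -99, 1, -99, -99, -99, 12, -99, -99, -99]
0.4 [0, 1, 0, 1, 0, 6, 5, 12, 12, 12, -99]
0.5 [2, 19, 17, 3, 2, 13, 26, 12, 12, 12, -99]
t 16.1 pos [0.1773 0.7871 0.4985] q [ 1.6325  0.934   0.3109 -0.9755  2.2432 -0.8244] F [ 0.9675 -0.1398 -0.0051] w 0.3507283401359545 0.0
[[-0.7304 -0.1091  0.6743]
 [-0.4922  0.7685 -0.4088]
 [-0.4736 -0.6304 -0.615 ]]
shift cm [  1.354  -17.0517  24.323 ]
shift cm [ 20.0789 -54.6784  53.3507]
```

```bash
cat > kin.py <<'E'
import numpy as np
from scipy.spatial.transform import Rotation as R
from scipy.optimize import least_squares
lo=np.array([-2.63,-.94,.31,-1.31,0,-2.55]);hi=np.array([2.63,2.18,2.57,4.45,2.66,2.55])
def fk(q,P):
    h,a,b,L,e,f=P[:6]
    Z=lambda t:R.from_euler('z',t).as_matrix(); Y=lambda t:R.from_euler('y',t).as_matrix()
    A=Z(q[0])@Y(q[1]); B=A@Y(q[2]); W=B@Z(q[3])@Y(q[4])@Z(q[5])
    return np.array([0,0,h])+Z(q[0])@[f,0,0]+A@[0,0,a]+B@[e,0,b]+W[:,2]*L, W
D=[([1.12807,.26475,1.60524,0,1.2737,-.0369],[.26617,.61949,.19123]),
([1.1378,.863,.3109,.0012,1.9233,-.0268],[.3668,.8538,.4162]),
([.3447,.1791,1.3066,.1223,1.5337,-1.1611],[.6367,.3051,.4216]),
([-.4374,.8603,.3209,.1863,1.96,-1.8722],[.8631,-.303,.4187]),
([-.4639,.7998,.3113,.2417,1.4296,-1.8833],[1.0259,-.383,.5496]),
([-.9988,-.6171,2.1711,.4879,1.2104,-2.5515],[.3862,-.2408,.3603]),
([.1326,-.2365,2.5668,-1.3087,.6364,-2.5515],[.496,-.1326,.1015]),
([.4327,-.3258,2.4933,-1.1328,.9417,-2.5515],[.4871,-.0593,.1801]),
([1.422,.1987,1.4004,-.8015,2.0139,-.631],[.2968,.4555,.4982]),
([1.6325,.934,.3109,-.9755,2.2432,-.8244],[.1773,.7871,.4985])]
P=least_squares(lambda P:np.concatenate([fk(q,P)[0]-p for q,p in D]),[.157,.527,.561,.3,0,0]).x
def ik(p,W,q0,wr=.3):
    def f(q):
        x,M=fk(q,P); return np.r_[x-p,wr*R.from_matrix(M.T@W).as_rotvec()]
    r=least_squares(f,np.clip(q0,lo+1e-6,hi-1e-6),bounds=(lo,hi)); return r.x,np.linalg.norm(r.fun)
if __name__=='__main__':
    np.set_printoptions(precision=4,suppress=True)
    print(P,max(np.linalg.norm(fk(q,P)[0]-p) for q,p in D)); print(fk(D[-1][0],P)[1]); print(fk(D[3][0],P)[1])
E
cat > t.py <<'E'
from kin import *
np.set_printoptions(precision=3,suppress=True)
# desired grasp orientation: lean 37 toward rack +x, y along -/+ rack y
def des(lean,az,flip):
    l,a=np.radians([lean,az]); z=np.array([np.sin(l)*np.cos(a),np.sin(l)*np.sin(a),-np.cos(l)])
    y=np.array([-np.sin(a),np.cos(a),0])*flip; return np.c_[np.cross(y,z),y,z]
for flip in (1,-1):
  for name,g in dict(knob=[.4392,-.2457,.045],knobleft=[.4505,-.05,.045],salt=[.587,-.239,.07],saltup=[.45,-.25,.25],tray=[.503,.234,.07],far=[.9,-.3,.5]).items():
    W=des(37,-3.4,flip); p=np.array(g)+.019*W[:,2]; best=min((ik(p,W,q0) for q0 in [[0,.2,1.6,0,1.2,0],[-.5,-.3,2,0,1,1],[0,-.3,2.3,2.5,1,1],[0,-.3,2.3,3,1,-1]]),key=lambda r:r[1]); print(flip,name,best[0],round(best[1],4))
E
python3 kin.py; python3 t.py
```

```text
[0.2473 0.5067 0.5615 0.373  0.0036 0.007 ] 0.030739808081311246
[[ 0.1091 -0.7304  0.6742]
 [-0.7685 -0.4922 -0.4088]
 [ 0.6305 -0.4736 -0.615 ]]
[[-0.0596 -0.9959  0.0674]
 [-0.985   0.0696  0.1576]
 [-0.1617 -0.057  -0.9852]]
1 knob [-0.8   -0.099  2.519  1.124  0.467 -1.709] 0.0
1 knobleft [-0.158 -0.255  2.57   0.22   0.281 -0.296] 0.0353
1 salt [-0.544  0.072  2.285  0.982  0.344 -1.352] 0.0
1 saltup [-0.786 -0.414  2.302  0.574  0.828 -1.029] 0.0
1 tray [ 0.704 -0.038  2.397 -1.022  0.509  1.613] 0.0
1 far [-0.396  0.363  1.091  0.227  1.08  -0.381] 0.0
-1 knob [-0.8   -0.099  2.519  1.124  0.467  1.433] 0.0
-1 knobleft [-0.22  -0.242  2.57   0.465  0.292  2.55 ] 0.037
-1 salt [-0.544  0.072  2.285  0.982  0.344  1.79 ] 0.0
-1 saltup [-0.786 -0.414  2.302  0.574  0.828  2.113] 0.0
-1 tray [ 0.704 -0.038  2.397 -1.022  0.509 -1.529] 0.0
-1 far [-0.454  0.342  1.155  0.379  1.035  2.55 ] 0.0394
```

```bash
sed -i "s/@Z(q\[5\])$/@Z(q[5]+np.pi\/2)/" kin.py; sed -i "s/    return np.array(\[0,0,h\])/    return np.array([0,0,h])/" kin.py
python3 - <<'E'
from kin import *
np.set_printoptions(precision=4,suppress=True)
for q,p in D: print(fk(q,P)[0]-p)
E
sed -i "s/    h,a,b,L,e,f=P\[:6\]/    h,a,b,L,e,f,q2o,q3o=P; q=np.array(q)+[0,q2o,q3o,0,-q2o-q3o,0]/; s/\[.157,.527,.561,.3,0,0\]/[.157,.527,.561,.3,0,0,0,0]/" kin.py; python3 kin.py; python3 t.py
```

```text
[ 0.0227 -0.0103  0.0032]
[ 0.0221 -0.0115  0.0016]
[ 0.0088 -0.025   0.001 ]
[-0.012  -0.0244  0.0015]
[-0.0193 -0.0218 -0.0014]
[-0.0256 -0.017  -0.    ]
[-0.0009 -0.0174  0.001 ]
[ 0.0059 -0.0139 -0.0004]
[ 0.017   0.0047 -0.0035]
[ 0.0158  0.006  -0.003 ]
[ 0.2474  0.5066  0.5594  0.3732  0.0013  0.0098 -0.0025  0.0067] 0.030930268404047594
[[-0.7282 -0.1108  0.6763]
 [-0.4954  0.767  -0.4077]
 [-0.4736 -0.632  -0.6135]]
[[-0.9959  0.0603  0.0676]
 [ 0.0703  0.985   0.1579]
 [-0.0571  0.162  -0.9851]]
1 knob [-0.837 -0.037  2.57   1.514  0.475  2.55 ] 0.0306
1 knobleft [-0.158 -0.253  2.57   0.224  0.28  -1.871] 0.0356
1 salt [-0.485  0.059  2.26   0.662  0.324 -2.55 ] 0.0221
1 saltup [-0.763 -0.418  2.298  0.54   0.82  -2.55 ] 0.0059
1 tray [ 0.704 -0.036  2.399 -1.034  0.51   0.055] 0.0
1 far [-0.396  0.364  1.09   0.228  1.08  -1.953] 0.0
-1 knob [-0.8   -0.097  2.52   1.139  0.468 -0.155] 0.0
-1 knobleft [-0.158 -0.253  2.57   0.224  0.28   1.271] 0.0356
-1 salt [-0.544  0.074  2.286  1.     0.344  0.2  ] 0.0
-1 saltup [-0.786 -0.413  2.301  0.576  0.828  0.538] 0.0
-1 tray [ 0.539 -0.092  2.368 -0.54   0.42   2.55 ] 0.0489
-1 far [-0.396  0.364  1.09   0.228  1.08   1.189] 0.0
```

```bash
sed -i "s/f,q2o,q3o=P; .*/f,g=P/; s/\[f,0,0\]/[f,g,0]/; s/,0,0,0,0\]).x/,0,0,0]).x/" kin.py; python3 kin.py; python3 t.py
cat > t2.py <<'E'
from kin import *
np.set_printoptions(precision=3,suppress=True)
# inner-limit push site: wrist at az -85, elev 45, r .30
q=[1.6325,.934,.3109,-.9755,2.2432,-.8244]; p,W=fk(q,P)
for az in (-60,-75,-90):
  for el in (35,50):
    a,e=np.radians([az,el]); n=np.array([np.cos(a)*np.cos(e),np.sin(a)*np.cos(e),np.sin(e)])
    for tw in (0,):
      T=np.array([0,0,P[0]])+.33*n+P[3]*W[:,2]
      r=min((ik(T,W,q0) for q0 in [[0,.2,1.6,-.9,1.2,0],[-1.5,-.6,2.5,1,1.4,-1],[-1,-.3,2.3,2.5,1,1],[-1,-.3,2.3,0,1,0]]),key=lambda r:r[1]); print(az,el,T,r[0],r[1])
E
python3 t2.py
```

```text
[0.2518 0.512  0.5662 0.3865 0.0014 0.     0.0249] 0.00010371734636650205
[[-0.7304 -0.1091  0.6742]
 [-0.4922  0.7685 -0.4088]
 [-0.4736 -0.6305 -0.615 ]]
[[-0.9959  0.0596  0.0674]
 [ 0.0696  0.985   0.1576]
 [-0.057   0.1617 -0.9852]]
1 knob [-0.956 -0.043  2.57   1.41   0.552  2.55 ] 0.0331
1 knobleft [-0.249 -0.275  2.57   0.343  0.325 -2.06 ] 0.0373
1 salt [-0.533  0.039  2.263  0.629  0.356 -2.55 ] 0.0271
1 saltup [-0.811 -0.433  2.294  0.513  0.853 -2.55 ] 0.0162
1 tray [ 0.653 -0.052  2.404 -1.011  0.483 -0.012] 0.0
1 far [-0.433  0.347  1.115  0.252  1.081 -1.995] 0.0
-1 knob [-0.895 -0.117  2.526  1.088  0.528 -0.178] 0.0
-1 knobleft [-0.249 -0.275  2.57   0.343  0.325  1.082] 0.0373
-1 salt [-0.611  0.055  2.296  0.991  0.386  0.159] 0.0
-1 saltup [-0.877 -0.422  2.305  0.606  0.88   0.449] 0.0
-1 tray [ 0.506 -0.106  2.383 -0.564  0.407  2.55 ] 0.0413
-1 far [-0.433  0.347  1.115  0.252  1.081  1.147] 0.0
-60 35 [ 0.396 -0.392  0.203] [-1.139 -0.464  2.527  1.084  0.523  2.37 ] 6.526591299123005e-11
-60 50 [ 0.367 -0.342  0.267] [-1.244 -0.71   2.541  0.908  0.751  2.55 ] 0.013615854009808682
-75 35 [ 0.331 -0.419  0.203] [-1.401 -0.464  2.527  1.106  0.729  2.19 ] 7.569837520545013e-09
-75 50 [ 0.316 -0.363  0.267] [-1.427 -0.728  2.527  0.897  0.892  2.478] 9.718512219659088e-08
-90 35 [ 0.261 -0.428  0.203] [-1.663 -0.464  2.527  1.079  0.934  2.046] 1.3223682717603071e-12
-90 50 [ 0.261 -0.37   0.267] [-1.688 -0.728  2.527  0.939  1.095  2.294] 2.3946453995532564e-08
```

```bash
cat > sim.py <<'E'
from kin import *
def sim(q,rows,wr):
    p0,W0=fk(q,P); W0=np.array(W0)
    for r in rows:
        p,W=fk(q,P); G=p0+W0@(np.array(r[1:4])/100); GW=W0@R.from_euler('z',r[4],degrees=True).as_matrix()
        d=G-p; n=np.linalg.norm(d); d*=min(1,.05/max(n,1e-9))
        v=R.from_matrix(W.T@GW).as_rotvec(); a=np.linalg.norm(v); v*=min(1,.15/max(a,1e-9))
        q,_=ik(p+d,W@R.from_rotvec(v).as_matrix(),q,wr)
    return q
if __name__=='__main__':
    np.set_printoptions(precision=4,suppress=True)
    def pr(n,q): p,W=fk(q,P); print(n,q,p,W[:,2])
    for wr in (.1,.2,.3,.5):
        q=sim([1.139,.9561,.3109,.0022,1.7904,-.0254],[[0,0,36,-22,0]]*3,wr); q=sim(q,[[0,0,36,-24,0]]*3,wr); pr(wr,q)
        q=sim([1.422,.1987,1.4004,-.8015,2.0139,-.631],[[0,-1,30,-41,0]]*7,wr); pr(wr,q)
        q=sim([-.9988,-.6171,2.1711,.4879,1.2104,-2.5499],[[0,0,0,0,180]]*6+[[0,13.8,.4,15,180]]*14,wr); pr(wr,q)
E
python3 sim.py
```

```text
0.1 [ 1.1374  0.8484  0.31    0.0196  1.2424 -0.0267] [0.4598 1.07   0.5308] [ 0.2665  0.6202 -0.7378]
0.1 [ 1.6788  0.8993  0.31   -0.9881  2.3271 -0.8271] [0.1292 0.7559 0.5307] [ 0.6577 -0.432  -0.6171]
0.1 [-1.0791 -0.5723  2.5144  0.6264  0.9206  0.1393] [ 0.3591 -0.2358  0.1583] [ 0.5672 -0.0707 -0.8205]
0.2 [ 1.1375  0.8533  0.31    0.015   1.4082 -0.0256] [0.4403 1.0246 0.4863] [ 0.2132  0.4961 -0.8417]
0.2 [ 1.6677  0.9041  0.31   -0.9767  2.3551 -0.8232] [0.1302 0.7472 0.526 ] [ 0.6344 -0.4644 -0.6179]
0.2 [-1.0791 -0.5723  2.5144  0.6264  0.9206  0.1393] [ 0.3591 -0.2358  0.1583] [ 0.5672 -0.0707 -0.8205]
0.3 [ 1.1377  0.8671  0.31    0.0105  1.5651 -0.0252] [0.4203 0.978  0.4429] [ 0.1536  0.3574 -0.9212]
0.3 [ 1.6585  0.9081  0.31   -0.9672  2.3778 -0.8198] [0.1309 0.7402 0.5222] [ 0.6148 -0.4901 -0.6179]
0.3 [-1.0791 -0.5723  2.5144  0.6264  0.9206  0.1393] [ 0.3591 -0.2358  0.1583] [ 0.5672 -0.0707 -0.8205]
0.5 [ 1.1381  0.8896  0.31    0.006   1.7191 -0.0253] [0.3994 0.9295 0.4013] [ 0.0873  0.2031 -0.9752]
0.5 [ 1.6492  0.9122  0.31   -0.9574  2.4006 -0.816 ] [0.1314 0.7334 0.5186] [ 0.5942 -0.5157 -0.6172]
0.5 [-1.0791 -0.5723  2.5144  0.6264  0.9206  0.1393] [ 0.3591 -0.2358  0.1583] [ 0.5672 -0.0707 -0.8205]
```

```bash
cat > plan.py <<'E'
from sim import *
np.set_printoptions(precision=3,suppress=True)
q=np.array([1.6325,.934,.3109,-.9755,2.2432,-.8244])
def pr(n,q): p,W=fk(q,P); print(n,'q',q,'p',p,'y',W[:,1],'z',W[:,2])
def go(q,wp,tw,n):
    p,W=fk(q,P); s=100*W.T@(np.array(wp)-p); rows=[[3,*(s*min(1,(i+1)/n)),tw*min(1,(i+1)/n)] for i in range(n)]
    q=sim(q,rows,.6); pr(f'go shift {s} tw {tw} n {n}\n  ',q); return q
q=go(q,[.40,.2,.45],90,15)
q=go(q,[.40,-.2,.42],90,12)
q=go(q,[.33,-.36,.27],0,6)
a,e=np.radians([-85,40]); n=np.array([np.cos(a)*np.cos(e),np.sin(a)*np.cos(e),np.sin(e)])
for i in range(16):
    W=fk(q,P)[1]; s=-40*W.T@n; q=sim(q,[[3,*s,0]]*2,.6)
    if i%3==0: pr(f'{i} {s}',q)
E
python3 plan.py
```

```text
go shift [ 14.926 -44.494  42.002] tw 90 n 15
   q [ 1.135 -0.362  2.006 -0.902  1.611  0.769] p [0.4  0.2  0.45] y [0.73  0.492 0.474] z [ 0.674 -0.409 -0.615]
go shift [-28.849 -21.108  18.198] tw 90 n 12
   q [-0.464 -0.939  2.323 -0.085  0.852  0.75 ] p [ 0.4  -0.2   0.42] y [ 0.109 -0.769  0.63 ] z [ 0.674 -0.409 -0.615]
go shift [-20.091   2.075  11.047] tw 0 n 6
   q [-1.357 -0.725  2.52   0.874  0.842 -0.603] p [ 0.33 -0.36  0.27] y [ 0.109 -0.769  0.63 ] z [ 0.674 -0.409 -0.615]
0 [  0.897 -39.961   1.533] q [-1.246 -0.818  2.57   0.758  0.821 -0.432] p [ 0.337 -0.314  0.249] y [ 0.135 -0.784  0.606] z [ 0.66  -0.385 -0.645]
3 [  1.132 -39.541   5.934] q [-0.263 -0.867  2.57  -0.271  0.723  1.055] p [ 0.4   -0.153  0.225] y [ 0.195 -0.818  0.541] z [ 0.591 -0.342 -0.731]
6 [  1.519 -39.339   7.083] q [ 0.729 -0.261  2.545 -0.947  0.881  2.55 ] p [0.419 0.083 0.082] y [ 0.212 -0.823  0.528] z [ 0.556 -0.342 -0.757]
9 [  4.514 -38.31   10.583] q [ 0.87   0.154  2.25  -0.792  0.837  2.55 ] p [0.449 0.253 0.011] y [ 0.337 -0.821  0.461] z [ 0.446 -0.292 -0.846]
12 [  8.251 -36.939  12.941] q [ 1.02   0.67   1.787 -0.647  0.857  2.55 ] p [ 0.472  0.478 -0.129] y [ 0.41  -0.807  0.424] z [ 0.36  -0.284 -0.889]
15 [  9.846 -36.384  13.39 ] q [ 1.161  1.22   1.125 -0.531  1.005  2.543] p [ 0.462  0.711 -0.315] y [ 0.426 -0.802  0.419] z [ 0.342 -0.286 -0.895]
```

```bash
cat > v.py <<'E'
from sim import *
np.set_printoptions(precision=3,suppress=True)
def pr(n,q): p,W=fk(q,P); print(n,q,p,W[:,2])
for wr in (.3,.6,1.):
    q=sim([-.9988,-.6171,2.1711,.4879,1.2104,-2.5499],[[0,0,0,0,-179]]*6+[[0,13.8,.4,15,-179]]*14,wr); pr(wr,q)
    q=sim([.1326,-.2365,2.5668,-1.3087,.6364,-2.5499],[[3,4,-.3,-4.5,0],[3,8,-.6,-9,0],[3,12,-.8,-13.6,0],[3,16,-1.1,-18,0]]+[[3,20,-1.4,-22.7,0]]*3,wr); pr(wr,q)
    q=[1.6292,.9198,.3109,-.9567,2.3717,-.818]
    for r in [[-23,15.5,-29],[-23,16,-28],[-23,17,-27],[-23,18,-26]]: q=sim(q,[[3,*r,0]]*2,wr)
    pr(wr,q)
E
python3 v.py
```

```text
0.3 [ 0.163 -0.309  2.57  -1.159  1.049 -2.55 ] [ 0.384 -0.223  0.152] [ 0.29  -0.757 -0.585]
0.3 [ 0.51  -0.49   2.449 -1.163  1.194 -2.55 ] [ 0.464 -0.09   0.302] [ 0.593 -0.646 -0.48 ]
0.3 [ 1.752  0.879  0.31  -1.075  1.996 -0.841] [0.129 0.873 0.573] [ 0.828 -0.072 -0.556]
0.6 [ 0.155 -0.223  2.57  -1.31   0.682 -2.55 ] [ 0.487 -0.137  0.099] [ 0.529 -0.533 -0.66 ]
0.6 [ 0.458 -0.338  2.499 -1.121  0.967 -2.55 ] [ 0.479 -0.056  0.181] [ 0.572 -0.545 -0.613]
0.6 [ 1.644  0.925  0.31  -0.982  2.24  -0.824] [0.171 0.787 0.508] [ 0.683 -0.393 -0.616]
1.0 [ 0.455 -0.123  2.57  -1.31   0.524 -2.55 ] [0.497 0.063 0.035] [ 0.621 -0.235 -0.748]
1.0 [ 0.418 -0.29   2.513 -1.129  0.889 -2.55 ] [ 0.483 -0.055  0.148] [ 0.559 -0.52  -0.646]
1.0 [ 1.614  0.938  0.31  -0.957  2.3   -0.818] [0.178 0.767 0.493] [ 0.63  -0.469 -0.618]
```

```bash
cat > search.py <<'E'
from sim import *
import sys
np.set_printoptions(precision=3,suppress=True)
zd=np.array([.6,-.035,-.8]); rng=np.random.default_rng(int(sys.argv[1]))
q0=np.array([1.6325,.934,.3109,-.9755,2.2432,-.8244])
import time; t=time.time(); best=9
while time.time()-t<240:
    p,W=fk(q0,P)
    site=rng.uniform([.35,-.1,.4],[.7,.5,.6])
    tw=rng.choice([-1,1])*rng.uniform(60,170)
    s=np.round(100*W.T@(site-p),0); tw=round(tw)
    n1=20; q=q0
    A=[[3,*(s*min(1,(i+1)/17)),tw*min(1,(i+1)/20)] for i in range(20)]
    q=sim(q0,A,.6)
    n2=int(rng.integers(5,20)); sh=np.round(rng.normal(0,8,3)); t2=round(np.sign(tw)*rng.uniform(20,150))
    qq=q; ok=1; p1,W1=fk(q,P)
    if np.arccos(W1[:,2]@zd)<best: pass
    for i in range(n2):
        p_,W_=fk(qq,P)
        # one row relative to the call start
        G=p1+W1@(sh/100); GW=W1@R.from_euler('z',t2,degrees=True).as_matrix()
        d=G-p_; d*=min(1,.05/max(np.linalg.norm(d),1e-9)); v=R.from_matrix(W_.T@GW).as_rotvec(); v*=min(1,.15/max(np.linalg.norm(v),1e-9))
        qq,_=ik(p_+d,W_@R.from_rotvec(v).as_matrix(),qq,.6); pp,WW=fk(qq,P)
        if pp[2]<.35 or np.hypot(*pp[:2])<.3 or pp[1]<-.4: break
        e=np.arccos(np.clip(WW[:,2]@zd,-1,1))
        if e<best-.01:
            best=e; print(f'{np.degrees(e):.1f}deg A {s} tw {tw} | B rows {i+1} sh {sh} t {t2} -> q {qq} p {pp} z {WW[:,2]}',flush=True)
E
for k in 1 2 3 4; do OMP_NUM_THREADS=1 python3 search.py $k > s$k.txt & done; wait; tail -n 1 s?.txt
```

```text
==> s1.txt <==
0.0deg A [  0. -54.  54.] tw 125 | B rows 16 sh [ 11. -10.   5.] t 145 -> q [ 0.407 -0.241  1.888 -0.364  0.952  2.55 ] p [0.626 0.174 0.394] z [ 0.593 -0.061 -0.803]

==> s2.txt <==
5.3deg A [ 18. -48.  39.] tw 136 | B rows 16 sh [ -1.  -6. -12.] t 136 -> q [ 0.54  -0.787  1.931 -0.442  1.478  2.55 ] p [0.355 0.05  0.545] z [ 0.611 -0.131 -0.781]

==> s3.txt <==
0.0deg A [ 15. -45.  41.] tw 155 | B rows 14 sh [ 2. -0. -9.] t 147 -> q [ 0.47  -0.648  1.862 -0.311  1.36   2.55 ] p [0.419 0.111 0.548] z [ 0.601 -0.031 -0.799]

==> s4.txt <==
0.0deg A [  3. -36.  37.] tw 167 | B rows 14 sh [13. 12. 12.] t 111 -> q [ 0.415 -0.082  1.436 -0.315  1.219  2.55 ] p [0.69  0.208 0.575] z [ 0.601 -0.053 -0.797]
```

>>> step_arm([
  [3, 0.9, -2.6, 2.4, 7.75],
  [3, 1.8, -5.3, 4.8, 15.5],
  [3, 2.6, -7.9, 7.2, 23.25],
  [3, 3.5, -10.6, 9.6, 31],
  [3, 4.4, -13.2, 12.1, 38.75],
  [3, 5.3, -15.9, 14.5, 46.5],
  [3, 6.2, -18.5, 16.9, 54.25],
  [3, 7.1, -21.2, 19.3, 62],
  [3, 7.9, -23.8, 21.7, 69.75],
  [3, 8.8, -26.5, 24.1, 77.5],
  [3, 9.7, -29.1, 26.5, 85.25],
  [3, 10.6, -31.8, 28.9, 93],
  [3, 11.5, -34.4, 31.4, 100.75],
  [3, 12.4, -37.1, 33.8, 108.5],
  [3, 13.2, -39.7, 36.2, 116.25],
  [3, 14.1, -42.4, 38.6, 124],
  [3, 15, -45, 41, 131.75],
  [3, 15, -45, 41, 139.5],
  [3, 15, -45, 41, 147.25],
  [3, 15, -45, 41, 155],
])

```text
time: 18.1
tool_pos: [0.393, 0.1989, 0.4617]
tcp_rot: [2.134, 0.913, 0.66]
wrist_force: [-0.4, 0.5, 1.2]
width: 0.348
grip_force: 0.0
```

```bash
cat > b.py <<'E'
from h import *
from sim import *
s,M=show(); q0=np.clip(s['q'],lo+1e-5,hi-1e-5)
for t2 in (120,147,165):
  for sh in ([2,0,-9],[0,0,0],[5,0,-5]):
    q=q0; out=[]
    for n in (10,12,14,16,18,20):
        q=sim(q0,[[3,*sh,t2]]*n,.6); p,W=fk(q,P); out.append((n,np.round(W[:,2],2)))
    print(t2,sh,out,p)
E
python3 b.py
```

```text
t 18.1 pos [0.393  0.1989 0.4617] q [ 1.15   -0.371   1.9914 -0.9011  1.6378  1.904 ] F [-0.4496  0.5435  1.2068] w 0.347732302775776 0.0
[[ 0.6196  0.4019  0.6742]
 [ 0.7662 -0.496  -0.4086]
 [ 0.1702  0.7697 -0.6153]]
120 [2, 0, -9] [(10, array([ 0.59, -0.23, -0.78])), (12, array([ 0.59, -0.15, -0.79])), (14, array([ 0.62, -0.09, -0.78])), (16, array([ 0.66, -0.06, -0.75])), (18, array([ 0.7 , -0.08, -0.71])), (20, array([ 0.73, -0.14, -0.67]))] [ 0.3823 -0.0324  0.5392]
120 [0, 0, 0] [(10, array([ 0.61, -0.19, -0.77])), (12, array([ 0.62, -0.11, -0.77])), (14, array([ 0.66, -0.07, -0.75])), (16, array([ 0.69, -0.07, -0.72])), (18, array([ 0.73, -0.11, -0.68])), (20, array([ 0.73, -0.19, -0.66]))] [ 0.4061 -0.062   0.4769]
120 [5, 0, -5] [(10, array([ 0.59, -0.21, -0.78])), (12, array([ 0.59, -0.13, -0.8 ])), (14, array([ 0.62, -0.07, -0.78])), (16, array([ 0.65, -0.04, -0.76])), (18, array([ 0.69, -0.05, -0.72])), (20, array([ 0.72, -0.1 , -0.68]))] [ 0.4267 -0.0089  0.5194]
147 [2, 0, -9] [(10, array([ 0.58, -0.21, -0.79])), (12, array([ 0.58, -0.12, -0.81])), (14, array([ 0.6 , 
[... 720 characters left out ...]
[ 0.57, -0.1 , -0.81])), (14, array([ 0.59,  0.  , -0.8 ])), (16, array([ 0.64,  0.08, -0.76])), (18, array([ 0.7 ,  0.11, -0.71])), (20, array([ 0.73,  0.1 , -0.67]))] [0.3837 0.0444 0.5352]
165 [0, 0, 0] [(10, array([ 0.6 , -0.16, -0.78])), (12, array([ 0.61, -0.05, -0.79])), (14, array([ 0.64,  0.04, -0.77])), (16, array([ 0.69,  0.09, -0.72])), (18, array([ 0.73,  0.11, -0.67])), (20, array([ 0.76,  0.09, -0.65]))] [0.4239 0.0275 0.4678]
165 [5, 0, -5] [(10, array([ 0.57, -0.19, -0.8 ])), (12, array([ 0.57, -0.08, -0.82])), (14, array([ 0.6 ,  0.03, -0.8 ])), (16, array([ 0.64,  0.11, -0.76])), (18, array([ 0.69,  0.15, -0.71])), (20, array([ 0.75,  0.14, -0.65]))] [0.4083 0.0656 0.4998]
```

>>> step_arm([
  [6, 2, 0, -9, 147],
  [6, 2, 0, -9, 147],
  [6, 2, 0, -9, 147],
  [6, 2, 0, -9, 147],
  [6, 2, 0, -9, 147],
  [6, 2, 0, -9, 147],
  [6, 2, 0, -9, 147],
  [6, 2, 0, -9, 147],
  [6, 2, 0, -9, 147],
  [6, 2, 0, -9, 147],
  [6, 2, 0, -9, 147],
  [6, 2, 0, -9, 147],
  [6, 2, 0, -9, 147],
  [6, 2, 0, -9, 147],
])

```text
time: 19.5
tool_pos: [0.4259, 0.1068, 0.5578]
tcp_rot: [-2.802, 0.718, -0.986]
wrist_force: [0.3, -0.2, -0.8]
width: 0.701
grip_force: 0.0
```

```bash
cat > c.py <<'E'
from h import *
from sim import *
s,M=show(); q0=np.clip(s['q'],lo+1e-5,hi-1e-5)
z=M[:,2]; print('lean',np.degrees(np.arccos(-z[2])),'az',np.degrees(np.arctan2(z[1],z[0])))
# twist so that y -> -rack y
yr=-np.array([.058,.998,0]); yr=yr-z*(yr@z); yr/=np.linalg.norm(yr)
tw=np.degrees(np.arctan2(-M[:,0]@yr,M[:,1]@yr)); print('twist needed',tw)
Wd=M@R.from_euler('z',tw,degrees=True).as_matrix(); print(Wd)
for nm,K in dict(pre=np.array([.4392,-.2457,.042])-.08*z,knob=[.4392,-.2457,.042],k10=[.445,-.146,.042],k15=[.448,-.096,.042],left=[.4505,-.05,.042],salt=[.587,-.239,.07]).items():
    r=min((ik(np.array(K)+.019*z,Wd,q,.6) for q in [q0,[-.8,-.1,2.5,1,.5,-.2],[-.3,-.3,2.5,.3,.3,.5]]),key=lambda r:r[1]); pp,_=fk(r[0],P); print(nm,r, pp-(np.array(K)+.019*z))
to(np.array([.4392,-.2457,.042])-.14*z,M,s['tool_pos'])
E
python3 c.py
```

```text
t 19.5 pos [0.4259 0.1068 0.5578] q [ 0.5114 -0.625   1.8406 -0.3785  1.3782  2.5516] F [ 0.2856 -0.2133 -0.7619] w 0.701198811223716 0.0
[[ 0.682  -0.4026  0.6107]
 [-0.4575 -0.8862 -0.0732]
 [ 0.5706 -0.2294 -0.7885]]
lean 37.95393160575715 az -6.839627644952167
twist needed -24.67546704260639
[[ 0.7877 -0.0811  0.6107]
 [-0.0458 -0.9963 -0.0732]
 [ 0.6143  0.0297 -0.7885]]
pre (array([-1.0003, -0.3747,  2.57  ,  0.8548,  0.6798,  0.0292]), np.float64(0.0022170339395460705)) [ 0.001  -0.0013  0.0009]
knob (array([-0.8759, -0.1278,  2.5528,  1.1665,  0.477 , -0.2392]), np.float64(3.853487520449092e-09)) [ 0. -0.  0.]
k10 (array([-0.5836, -0.2088,  2.57  ,  0.9493,  0.3454,  0.2165]), np.float64(0.0382987246822146)) [ 0.0271 -0.0147  0.0103]
k15 (array([-0.3881, -0.2357,  2.57  ,  0.6687,  0.2637,  0.6494]), np.float64(0.051775262908408524)) [ 0.0394 -0.0123  0.015 ]
left (array([-0.1879, -0.2473,  2.57  ,  0.1841,  0.2115,  1.2863]), np.float64(0.05719277106575396)) [ 0.0452 -0.0046  0.0171]
salt (array([-0.5885,  0.0433,  2.3184,  1.0368,  0.3289,  0.1299]), np.float64(9.82564866420035e-15)) [ 0. -0.  0.]
shift cm [-12.4027  42.5427  30.0665]
```

```bash
cat > search2.py <<'E'
from sim import *
import sys,time,json
np.set_printoptions(precision=3,suppress=True)
def zvec(l,a): l,a=np.radians([l,a]); return np.array([np.sin(l)*np.cos(a),np.sin(l)*np.sin(a),-np.cos(l)])
def step(q,p1,W1,sh,t2):
    p_,W_=fk(q,P); G=p1+W1@(np.array(sh)/100); GW=W1@R.from_euler('z',t2,degrees=True).as_matrix()
    d=G-p_; d*=min(1,.05/max(np.linalg.norm(d),1e-9)); v=R.from_matrix(W_.T@GW).as_rotvec(); v*=min(1,.15/max(np.linalg.norm(v),1e-9))
    return ik(p_+d,W_@R.from_rotvec(v).as_matrix(),q,.6)[0]
def safe(p): return p[2]>.36 or (p[2]>.18 and (p[0]<.40 and p[1]>-.15 or p[1]>.35))
def search(q0,zd,seed,T,stw,site_lo,site_hi):
    rng=np.random.default_rng(seed); t=time.time(); best=9
    while time.time()-t<T:
        p,W=fk(q0,P); site=rng.uniform(site_lo,site_hi); s=np.round(100*W.T@(site-p)); tw=round(rng.uniform(*stw)); nA=int(max(np.linalg.norm(s)/4.5,abs(tw)/8,1))+1
        if nA>20: continue
        q=q0
        for i in range(nA): q=step(q,p,W,s*(i+1)/nA,tw*(i+1)/nA)
        p1,W1=fk(q,P)
        if not safe(p1): continue
        n2=20; sh=np.round(rng.normal(0,15,3)); t2=round(rng.uniform(-150,150)) if rng.random()<.7 else 0
        for i in range(n2):
            q=step(q,p1,W1,sh,t2); pp,WW=fk(q,P)
            if not safe(pp): break
            e=np.degrees(np.arccos(np.clip(WW[:,2]@zd/np.linalg.norm(zd),-1,1)))+.15*i+.1*nA
            if e<best-.3:
                best=e; print(f'{e:.1f} A n {nA} s {s} tw {tw} | B rows {i+1} sh {sh} t {t2} -> q {q} p {pp} z {WW[:,2]}',flush=True)
if __name__=='__main__':
    search(np.array([.5114,-.625,1.8406,-.3785,1.3782,2.5499]),zvec(21,-3),int(sys.argv[1]),200,(-170,10),[.3,-.1,.3],[.65,.5,.6])
E
for k in 1 2 3 4 5 6; do OMP_NUM_THREADS=1 python3 search2.py $k > s$k.txt & done; wait; tail -qn 2 s?.txt
python3 - <<'E'
from sim import *
from search2 import zvec
np.set_printoptions(precision=3,suppress=True)
for l in (15,20,25,30):
    z=zvec(l,-3); y=-np.array([.058,.998,0]); W=np.c_[np.cross(y,z),y,z]
    for t in (0,.1,.196):
        K=np.array([.4392+.058*t,-.2457+.998*t,.042])
        r=min((ik(K+.019*z,W,q,.6) for q in [[-.8,-.1,2.5,1,.5,-.2],[-.3,-.3,2.5,.3,.3,.5]]),key=lambda r:r[1]); print(l,t,r[0],round(r[1],4))
E
```

```text
5.8 A n 8 s [-17.   8.  11.] tw -62 | B rows 8 sh [-17. -10.   5.] t 116 -> q [ 0.42  -0.94   2.514 -0.211  1.184  2.55 ] p [0.292 0.076 0.2  ] z [ 0.421 -0.024 -0.907]
5.2 A n 8 s [-17.   8.  11.] tw -62 | B rows 9 sh [-17. -10.   5.] t 116 -> q [ 0.31  -0.94   2.511 -0.133  1.173  2.55 ] p [0.295 0.071 0.199] z [ 0.406  0.001 -0.914]
5.8 A n 16 s [-26. -27.   9.] tw -125 | B rows 11 sh [ 30. -19.   2.] t 132 -> q [ 1.338  0.416  1.349 -0.414  1.351  2.55 ] p [0.303 0.728 0.255] z [ 0.391 -0.049 -0.919]
3.9 A n 16 s [-26. -27.   9.] tw -125 | B rows 12 sh [ 30. -19.   2.] t 132 -> q [ 1.308  0.397  1.365 -0.361  1.325  2.55 ] p [0.306 0.725 0.253] z [ 0.348 -0.024 -0.937]
6.3 A n 6 s [-15.   4.   7.] tw -42 | B rows 9 sh [-14.   9. -23.] t 138 -> q [-0.086 -0.94   1.792  0.035  1.848  2.55 ] p [0.181 0.022 0.576] z [ 0.428 -0.003 -0.904]
5.6 A n 6 s [-15.   4.   7.] tw -42 | B rows 10 sh [-14.   9. -23.] t 138 -> q [-0.273 -0.94   1.784  0.122  1.885  2.55 ] p [0.176 0.023 0.577] z [ 0.413  0.005 -0.911]
15 0 [-0.669 -0.024  2.297  0.243  0.668  0.784] 0.0
15 0.1 [-0.448 -0.113  2.378  0.167  0.64   1.059] 0.0
15 0.196 [-0.195 -0.155  2.414  0.062  0.624  1.388] 0.0
20 0 [-0.714 -0.059  2.353  0.379  0.602  0.628] 0.0
20 0.1 [-0.482 -0.159  2.44   0.271  0.558  0.939] 0.0
20 0.196 [-0.208 -0.207  2.477  0.103  0.529  1.341] 0.0
25 0 [-0.763 -0.087  2.407  0.553  0.55   0.429] 0.0
25 0.1 [-0.52  -0.199  2.5    0.421  0.482  0.77 ] 0.0
25 0.196 [-0.223 -0.256  2.541  0.17   0.431  1.266] 0.0
30 0 [-0.816 -0.104  2.459  0.767  0.52   0.187] 0.0
30 0.1 [-0.563 -0.23   2.558  0.636  0.422  0.531] 0.0
30 0.196 [-0.236 -0.271  2.57   0.262  0.35   1.169] 0.0144
```

>>> step_arm([
  [6, -2.1, 1, 1.4, -7.75],
  [6, -4.25, 2, 2.75, -15.5],
  [6, -6.4, 3, 4.1, -23.25],
  [6, -8.5, 4, 5.5, -31],
  [6, -10.6, 5, 6.9, -38.75],
  [6, -12.75, 6, 8.25, -46.5],
  [6, -14.9, 7, 9.6, -54.25],
  [6, -17, 8, 11, -62],
])

```text
time: 20.3
tool_pos: [0.3436, 0.1051, 0.3545]
tcp_rot: [2.629, 0.797, 0.861]
wrist_force: [0.5, -0.0, 0.1]
width: 0.699
grip_force: 0.0
```

```bash
cat > d.py <<'E'
from h import *
from search2 import *
s,M=show(); q=np.clip(s['q'],lo+1e-5,hi-1e-5); p1,W1=fk(q,P)
for i in range(14):
    q=step(q,p1,W1,[-17,-10,5],116); p,W=fk(q,P); z=W[:,2]; print(i+1,p,np.degrees(np.arccos(-z[2])),np.degrees(np.arctan2(z[1],z[0])))
E
python3 d.py
```

```text
t 20.3 pos [0.3436 0.1051 0.3545] q [ 0.7457 -0.868   2.2999 -0.5096  1.283   1.7674] F [ 0.496  -0.0442  0.1364] w 0.699046024544882 0.0
[[ 0.6733  0.4192  0.609 ]
 [ 0.5746 -0.8151 -0.0742]
 [ 0.4652  0.3999 -0.7897]]
1 [0.3128 0.1006 0.3156] 37.83282565874874 -6.984532232407636
2 [0.2871 0.1097 0.2774] 37.64236755742199 -8.455811792545198
3 [0.2788 0.1074 0.2439] 36.27877820652782 -9.539974435516198
4 [0.2857 0.0976 0.2196] 33.607726277946526 -10.12307539972011
5 [0.2876 0.0899 0.2077] 30.912042655537714 -9.943544576677008
6 [0.2882 0.0841 0.2027] 28.45061025412643 -8.837164068327713
7 [0.2889 0.0793 0.2005] 26.371997602896403 -6.780614619655506
8 [0.2906 0.0747 0.1992] 24.78764880184341 -3.879383451182852
9 [0.2935 0.0697 0.1982] 23.789028092103997 -0.4107342954693868
10 [0.2979 0.064  0.1972] 23.434719142468584 3.160960615370545
11 [0.3042 0.0569 0.196 ] 23.73674380477585 6.257958108387715
12 [0.3123 0.0479 0.1946] 24.660876033925025 8.335795519280422
13 [0.3225 0.0367 0.1926] 26.144443862787547 9.014896230821384
14 [0.3346 0.0228 0.1899] 28.121592222484576 8.131862848339187
```

>>> step_arm([
  [6, -17, -10, 5, 116],
  [6, -17, -10, 5, 116],
  [6, -17, -10, 5, 116],
  [6, -17, -10, 5, 116],
  [6, -17, -10, 5, 116],
  [6, -17, -10, 5, 116],
  [6, -17, -10, 5, 116],
  [6, -17, -10, 5, 116],
])

```text
time: 21.1
tool_pos: [0.2922, 0.0792, 0.1991]
tcp_rot: [-2.949, 0.606, -0.712]
wrist_force: [-0.6, 0.7, 0.2]
width: 0.702
grip_force: 0.0
```

```bash
cat > e.py <<'E'
from h import *
from sim import *
s,M=show(); q0=np.clip(s['q'],lo+1e-5,hi-1e-5)
z=M[:,2]; print('lean',np.degrees(np.arccos(-z[2])),'az',np.degrees(np.arctan2(z[1],z[0])))
yr=-np.array([.058,.998,0]); yr=yr-z*(yr@z); yr/=np.linalg.norm(yr)
tw=np.degrees(np.arctan2(-M[:,0]@yr,M[:,1]@yr)); print('twist needed',tw)
Wd=M@R.from_euler('z',tw,degrees=True).as_matrix()
pos=s['tool_pos']
for nm,K in dict(hi=np.array([.4392,-.2457,.042])-.15*z,pre=np.array([.4392,-.2457,.042])-.07*z,knob=[.4392,-.2457,.042],left=[.4505,-.05,.042]).items():
    t=np.array(K)+.019*z; r=ik(t,Wd,q0,.6); print(nm,r); to(t,M,pos)
E
python3 e.py
```

```text
t 21.1 pos [0.2922 0.0792 0.1991] q [ 0.5176 -0.9447  2.5265 -0.285   1.1845  2.5516] F [-0.6173  0.6936  0.2337] w 0.7021569658144964 0.0
[[ 0.8174 -0.3624  0.4478]
 [-0.3844 -0.9221 -0.0447]
 [ 0.4291 -0.1356 -0.893 ]]
lean 26.742939978422477 az -5.7013917813811466
twist needed -19.655810156050595
hi (array([-0.9023, -0.4511,  2.3964,  0.4242,  0.905 ,  0.5155]), np.float64(2.0761158679042632e-13))
shift cm [17.7664 26.7607  8.9612]
pre (array([-0.8238, -0.2808,  2.4307,  0.4871,  0.6907,  0.4775]), np.float64(2.7864237748605623e-15))
shift cm [17.7664 26.7607 16.9612]
knob (array([-0.7652, -0.1032,  2.4335,  0.6027,  0.5124,  0.382 ]), np.float64(5.220005331810372e-12))
shift cm [17.7664 26.7607 23.9612]
left (array([-0.2034, -0.2721,  2.5638,  0.1236,  0.388 ,  1.3264]), np.float64(1.9207997005870841e-10))
shift cm [11.1677  8.3058 23.5923]
```

>>> step_arm([
  [6, 4.5, 1.6, -0.9, -5],
  [6, 9, 3.3, -1.8, -10],
  [6, 13.5, 5, -2.7, -15],
  [6, 18, 6.6, -3.5, -19.7],
  [6, 18, 11, -1, -19.7],
  [6, 18, 15, 2, -19.7],
  [6, 18, 19, 4.5, -19.7],
  [6, 17.8, 23, 7, -19.7],
  [6, 17.8, 26.8, 9, -19.7],
  [6, 17.8, 26.8, 13, -19.7],
  [6, 17.8, 26.8, 17, -19.7],
  [6, 17.8, 26.8, 17, -19.7],
])

```text
time: 22.3
tool_pos: [0.4153, -0.2449, 0.0824]
tcp_rot: [3.027, -0.091, 0.706]
wrist_force: [-0.6, 1.3, -1.2]
width: 0.704
grip_force: 0.0
```

```bash
python3 e.py
python3 - <<'E'
from h import *
p,d,W=cam('wrist'); cv2.imwrite('pics/w3.png',p[...,::-1]); np.save('w3.npy',W)
E
```

```text
t 22.3 pos [ 0.4153 -0.2449  0.0824] q [-0.8237 -0.2686  2.4302  0.483   0.6839  0.4749] F [-0.5896  1.3175 -1.1767] w 0.704174010377018 0.0
[[ 0.8953 -0.0641  0.4409]
 [-0.0497 -0.9978 -0.0441]
 [ 0.4427  0.0176 -0.8965]]
lean 26.29940096331449 az -5.715814550334539
twist needed 0.13091892167761857
hi (array([-0.8937, -0.4458,  2.39  ,  0.4128,  0.9069,  0.5304]), np.float64(7.083879725673321e-09))
shift cm [ 0.3546 -0.1394 -8.4251]
pre (array([-0.8177, -0.2773,  2.425 ,  0.4731,  0.694 ,  0.4942]), np.float64(4.297270372871557e-15))
shift cm [ 0.3546 -0.1394 -0.4251]
knob (array([-0.7607, -0.1012,  2.4287,  0.5838,  0.5161,  0.4031]), np.float64(1.061627534875125e-12))
shift cm [ 0.3546 -0.1394  6.5749]
left (array([-0.2023, -0.2682,  2.5582,  0.1175,  0.3972,  1.3329]), np.float64(4.2204516029780987e-07))
shift cm [  0.3928 -19.7386   6.2096]
```

View pics/w3.png

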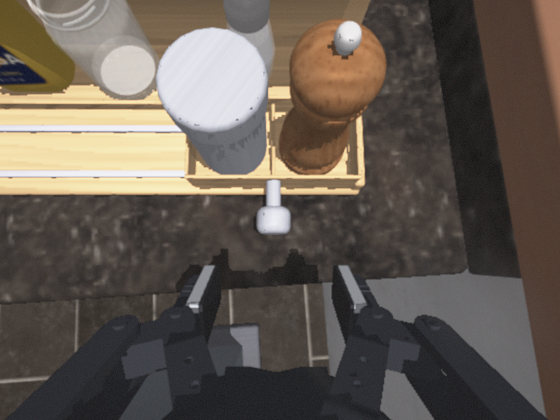

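>>> step_arm([
  [6, 0.2, -0.1, 2.5, 0],
  [6, 0.3, -0.1, 5, 0],
  [6, 0.35, -0.1, 6.6, 0],
  [6, 0.35, -0.1, 6.6, 0],
  [0, 0.35, -0.1, 6.6, 0],
  [0, 0.35, -0.1, 6.6, 0],
  [0, 0.35, -0.1, 6.6, 0],
  [0, 0.35, -0.1, 6.6, 0],
  [0, 0.35, -0.1, 6.6, 0],
], force=25)

```text
time: 23.25
tool_pos: [0.4493, -0.2471, 0.0299]
tcp_rot: [3.021, -0.086, 0.714]
wrist_force: [-0.8, 0.1, 0.8]
width: 0.001
grip_force: 0.0
```

>>> step_arm([
  [0, 0, -1.5, 0, 0],
  [0, 0, -3, -0.05, 0],
  [0, 0, -5, -0.1, 0],
  [0, 0, -7, -0.1, 0],
  [0, 0, -9, -0.15, 0],
  [0, 0, -11, -0.2, 0],
  [0, 0, -13, -0.2, 0],
  [0, 0, -15, -0.25, 0],
  [0, 0, -17, -0.3, 0],
  [0, 0, -18.5, -0.3, 0],
  [0, 0, -19.3, -0.35, 0],
  [0, 0, -19.3, -0.35, 0],
])

```text
time: 24.45
tool_pos: [0.4595, -0.0531, 0.0281]
tcp_rot: [3.022, -0.083, 0.713]
wrist_force: [0.5, -0.1, 0.1]
width: -0.0
grip_force: 0.0
```

```bash
python3 e.py|head -6
```

```text
t 24.45 pos [ 0.4595 -0.0531  0.0281] q [-0.2078 -0.2762  2.5585  0.1196  0.3993  1.3186] F [ 0.4817 -0.0841  0.0674] w -0.000225922336742475 0.0
[[ 0.8931 -0.0601  0.4458]
 [-0.0439 -0.998  -0.0466]
 [ 0.4476  0.0221 -0.8939]]
lean 26.62707719008995 az -5.966604075645724
twist needed 0.45986515369047243
```

Run:
```python
from h import *
W=np.load('w3.npy')
for u,v in [(273,206),(273,212),(273,218),(273,226),(260,218),(286,218),(273,190)]: print(u,v,W[v,u])
p,d,W=cam('wrist'); cv2.imwrite('pics/w4.png',p[...,::-1]); np.save('w4.npy',W)
```

```text
273 206 [ 0.4479786  -0.24493611  0.05181628]
273 212 [ 0.44242749 -0.24455148  0.0563788 ]
273 218 [ 0.43770555 -0.24425725  0.05631552]
273 226 [ 0.4315453  -0.24388135  0.05528251]
260 218 [ 0.4389905  -0.23399067  0.05138605]
286 218 [ 0.43779815 -0.25474188  0.05077954]
273 190 [ 0.46185686 -0.2458314   0.04834928]
```

View pics/w4.png

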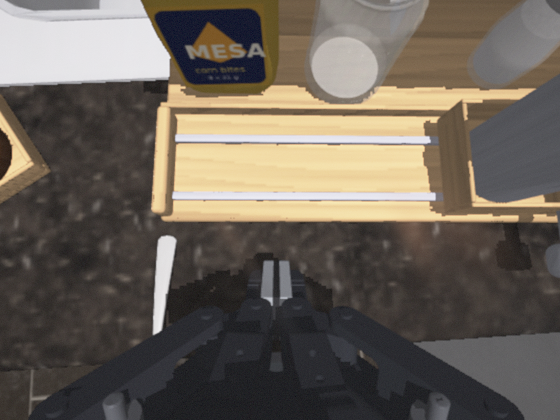

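Run:
```python
from h import *
s,M=show(); c=bot.calibration('wrist'); T=np.array(c['T_tool_cam']); print(T); K=c['mtx']
for z in (0,-.019,-.04):
    x=np.linalg.inv(T)@[0,0,z,1]; print(z, K[0,0]*x[0]/-x[2]+K[0,2], K[1,1]*-x[1]/-x[2]+K[1,2])
W=np.load('w4.npy')
for u,v in [(268,265),(268,275),(268,290),(284,275),(555,258),(515,250)]: print(u,v,W[v,u],M.T@(W[v,u]-s['tool_pos']))
W=np.load('w3.npy');
```

```text
t 24.5 pos [ 0.4596 -0.0536  0.0282] q [-0.209  -0.276   2.5583  0.1203  0.3991  1.3173] F [-0.0989  0.5661 -0.5607] w -0.0016777469860977258 0.0
[[ 0.893  -0.0606  0.4459]
 [-0.0443 -0.9979 -0.0469]
 [ 0.4478  0.0221 -0.8939]]
[[ 0.0008  0.9481  0.3181  0.0813]
 [ 1.     -0.0006 -0.0006 -0.0004]
 [-0.0004  0.3181 -0.9481 -0.1818]
 [ 0.      0.      0.      1.    ]]
0 276.2336492847186 245.39287255137694
-0.019 276.2777932601875 257.96627851495987
-0.04 276.3381263544234 275.1507862266103
268 265 [ 0.4477 -0.047   0.0742] [ 0.0097 -0.0048 -0.0467]
268 275 [ 0.4432 -0.0468  0.0853] [ 0.0107 -0.0045 -0.0587]
268 290 [ 0.4374 -0.0465  0.0962] [ 0.0103 -0.0042 -0.0711]
284 275 [ 0.4427 -0.0545  0.0848] [ 0.0103  0.0032 -0.0581]
555 258 [ 0.4404 -0.2303  0.0434] [-0.0025  0.1778 -0.0139]
515 250 [ 0.446  -0.2412  0.0014] [-0.0158  0.1874  0.0267]
```

Run:
```python
from h import *
s,M=show()
W=np.load('w4.npy')
for v in range(236,270,3): print(v,[np.round(M.T@(W[v,u]-s['tool_pos']),3).tolist() for u in (268,276,284)])
W=np.load('w3.npy')
```

```text
t 24.5 pos [ 0.4596 -0.0536  0.0282] q [-0.209  -0.276   2.5583  0.1203  0.3991  1.3173] F [-0.0989  0.5661 -0.5607] w -0.0016777469860977258 0.0
[[ 0.893  -0.0606  0.4459]
 [-0.0443 -0.9979 -0.0469]
 [ 0.4478  0.0221 -0.8939]]
236 [[-0.005, -0.007, 0.029], [-0.005, -0.001, 0.028], [-0.005, 0.006, 0.029]]
239 [[-0.007, -0.007, 0.026], [-0.007, -0.001, 0.028], [-0.007, 0.006, 0.028]]
242 [[-0.01, -0.007, 0.028], [-0.009, -0.001, 0.026], [-0.009, 0.006, 0.027]]
245 [[-0.011, -0.007, 0.025], [-0.012, -0.001, 0.026], [-0.011, 0.006, 0.026]]
248 [[-0.013, -0.007, 0.025], [-0.013, -0.001, 0.025], [-0.014, 0.006, 0.025]]
251 [[-0.015, -0.007, 0.023], [-0.016, -0.001, 0.024], [-0.016, 0.006, 0.024]]
254 [[-0.018, -0.007, 0.023], [-0.017, -0.001, 0.023], [-0.018, 0.006, 0.023]]
257 [[-0.019, -0.007, 0.021], [-0.019, -0.001, 0.021], [-0.019, 0.006, 0.021]]
260 [[-0.022, -0.007, 0.02], [-0.021, -0.001, 0.02], [-0.022, 0.006, 0.021]]
263 [[0.01, -0.005, -0.046], [0.01, -0.001, -0.046], [0.01, 0.003, -0.046]]
266 [[0.011, -0.005, -0.05], [0.01, -0.001, -0.049], [0.01, 0.003, -0.048]]
269 [[0.01, -0.005, -0.052], [0.01, -0.001, -0.052], [0.01, 0.003, -0.052]]
```

```bash
cat > e2.py <<'E'
from h import *
from sim import *
G=.064
s,M=show(); q0=np.clip(s['q'],lo+1e-5,hi-1e-5); z=M[:,2]; pos=s['tool_pos']
print('lean',np.degrees(np.arccos(-z[2])),'az',np.degrees(np.arctan2(z[1],z[0])))
def chk(**kw):
    for nm,K in kw.items():
        t=np.array(K)+G*z; r=ik(t,M,q0,.6); pp,_=fk(r[0],P); print(nm,r[0],'err',pp-t); to(t,M,pos)
E
python3 - <<'E'
from e2 import *
k=np.array([.438,-.2445,.043]); y=np.array([.058,.998,0])
chk(hi=k-.07*z,knob=k,k10=k+.1*y,k15=k+.15*y,left=k+.195*y)
E
```

```text
t 24.5 pos [ 0.4596 -0.0536  0.0282] q [-0.209  -0.276   2.5583  0.1203  0.3991  1.3173] F [-0.0989  0.5661 -0.5607] w -0.0016777469860977258 0.0
[[ 0.893  -0.0606  0.4459]
 [-0.0443 -0.9979 -0.0469]
 [ 0.4478  0.0221 -0.8939]]
lean 26.63716729980273 az -6.005483407324426
hi [-0.7819 -0.1754  2.4376  0.5427  0.5751  0.4299] err [0. 0. 0.]
shift cm [-0.4179 19.2142 -1.9946]
knob [-0.7289  0.0133  2.4243  0.7158  0.4107  0.2763] err [-0.  0.  0.]
shift cm [-0.4179 19.2142  5.0054]
k10 [-0.4839 -0.0812  2.5143  0.5588  0.3183  0.6434] err [-0. -0. -0.]
shift cm [-0.342   9.2198  4.7959]
k15 [-0.3367 -0.1113  2.5404  0.3852  0.2778  0.9416] err [-0.  0. -0.]
shift cm [-0.3041  4.2226  4.6912]
left [-0.1943 -0.1244  2.5514  0.1598  0.2545  1.2866] err [ 0. -0.  0.]
shift cm [-0.27   -0.2748  4.5969]
```

>>> step_arm([
  [6, -0.1, 1, -2, 0],
  [6, -0.4, 5.5, -3, 0],
  [6, -0.4, 10, -3, 0],
  [6, -0.4, 14.5, -3, 0],
  [6, -0.4, 19.2, -3, 0],
  [6, -0.4, 19.2, -2, 0],
  [6, -0.4, 19.2, 0, 0],
  [6, -0.4, 19.2, 2.5, 0],
  [6, -0.4, 19.2, 5, 0],
  [6, -0.4, 19.2, 5, 0],
  [6, -0.4, 19.2, 5, 0],
  [0, -0.4, 19.2, 5, 0],
  [0, -0.4, 19.2, 5, 0],
  [0, -0.4, 19.2, 5, 0],
  [0, -0.4, 19.2, 5, 0],
], force=25)

```text
time: 26.0
tool_pos: [0.467, -0.2477, -0.0126]
tcp_rot: [3.021, -0.085, 0.716]
wrist_force: [-3.3, 2.2, 6.0]
width: 0.311
grip_force: 24.1
```

>>> step_arm([
  [0, 0, -1.5, 0, 0],
  [0, 0, -3, -0.05, 0],
  [0, 0, -5, -0.1, 0],
  [0.0, 0.1, -7, -0.1, 0],
  [0, 0.1, -9, -0.2, 0],
  [0, 0.1, -11, -0.2, 0],
  [0, 0.1, -13, -0.3, 0],
  [0, 0.1, -15, -0.3, 0],
  [0, 0.15, -17, -0.35, 0],
  [0, 0.15, -18.5, -0.4, 0],
  [0, 0.15, -19.2, -0.4, 0],
  [0, 0.15, -19.2, -0.4, 0],
])

```text
time: 27.2
tool_pos: [0.4785, -0.0552, -0.0127]
tcp_rot: [3.021, -0.083, 0.717]
wrist_force: [-5.9, 0.7, 8.9]
width: 0.315
grip_force: 26.9
```

>>> step_arm([
  [6, 0, 0, 0, 0],
  [6, 0, 0, 0, 0],
  [6, 0, 0, 0, 0],
  [6, 0, 0, -4, 0],
  [6, 0, 0, -8, 0],
  [6, 0, 0, -12, 0],
  [6, 3, 0, -16, 0],
  [6, 6, 0, -20, 0],
  [6, 9, 0, -24, 0],
  [6, 12, 0, -28, 0],
])

```text
time: 28.2
tool_pos: [0.46, -0.0486, 0.2922]
tcp_rot: [3.021, -0.087, 0.715]
wrist_force: [1.6, -0.5, -0.2]
width: 0.699
grip_force: 0.0
```

Run:
```python
from e2 import *
W=cam('scene')[2]; W2=cam('wrist')[2]; W3=cam('top')[2]
o=np.array([.5557,-.1543]); ax=np.array([.998,-.058]); ay=np.array([.058,.998])
for n,w in dict(scene=W,wrist=W2,top=W3).items():
    f=w.reshape(-1,3); f=f[np.isfinite(f).all(1)]; r=np.c_[(f[:,:2]-o)@ax,(f[:,:2]-o)@ay,f[:,2]]
    m=(r[:,0]>.005)&(r[:,0]<.062)&(r[:,1]>-.16)&(r[:,1]<-.04)&(r[:,2]>.03)&(r[:,2]<.12); a=r[m]; print(n,len(a))
    if len(a)>20:
        b=a[a[:,2]<.08]; print(' body',a.min(0),a.max(0), b.min(0) if len(b) else '', b.max(0) if len(b) else '')
        def f2(x,b=b): return np.hypot(b[:,0]-x[0],b[:,1]-x[1])-.022
        if len(b)>20: print(' fit',least_squares(f2,[.035,-.085],loss='soft_l1',f_scale=.003).x)
    k=(r[:,0]<-.09)&(r[:,0]>-.13)&(r[:,2]>.03)&(r[:,2]<.06); 
    if k.sum()>10: print(' knob',np.median(r[k],0),k.sum())
```

```text
t 28.2 pos [ 0.46   -0.0486  0.2922] q [-0.1903 -0.5705  2.2189  0.0435  1.0291  1.4247] F [ 1.6065 -0.4575 -0.1761] w 0.6994841251780539 0.0
[[ 0.8925 -0.063   0.4467]
 [-0.0463 -0.9978 -0.0481]
 [ 0.4487  0.0222 -0.8934]]
lean 26.696529439620242 az -6.142137928452611
scene 585
 body [ 0.0203 -0.0999  0.03  ] [ 0.0566 -0.0592  0.1054] [ 0.0203 -0.0999  0.03  ] [ 0.0545 -0.0592  0.08  ]
 fit [ 0.0456 -0.0764]
 knob [-0.1158  0.0908  0.05  ] 164
wrist 908
 body [ 0.0194 -0.0924  0.0303] [ 0.0583 -0.0544  0.1049] [ 0.0194 -0.09    0.0303] [ 0.0576 -0.0544  0.0798]
 fit [ 0.0436 -0.079 ]
 knob [-0.11   -0.2781  0.0501] 688
top 46
 body [ 0.0197 -0.0927  0.0336] [ 0.0291 -0.0605  0.0721] [ 0.0197 -0.0927  0.0336] [ 0.0291 -0.0605  0.0721]
 fit [ 0.0438 -0.0781]
 knob [-0.1108  0.0929  0.0504] 141
```

```bash
cat > s3.py <<'E'
from search2 import *
search(np.array([-.1903,-.5705,2.2189,.0435,1.0291,1.4247]),zvec(38,-4),int(sys.argv[1]),150,(-60,120),[.35,-.25,.37],[.65,.3,.6])
E
for k in 1 2 3 4 5 6; do OMP_NUM_THREADS=1 python3 s3.py $k > s$k.txt & done; wait; tail -qn 1 s?.txt
```

```text
5.5 A n 10 s [  6.  16. -30.] tw 76 | B rows 7 sh [-20.   0.  -1.] t 112 -> q [-1.88  -0.94   1.842  0.82   2.276  2.55 ] p [ 0.241 -0.034  0.591] z [ 0.587  0.008 -0.81 ]
4.1 A n 12 s [ -2.  -4. -19.] tw 91 | B rows 9 sh [ 11.  -2. -10.] t 119 -> q [-2.116 -0.822  1.999  0.745  2.193  2.55 ] p [ 0.188 -0.148  0.517] z [ 0.631 -0.022 -0.776]
4.8 A n 11 s [  4.  13. -10.] tw 83 | B rows 7 sh [29. -3. -1.] t 99 -> q [-1.22  -0.085  1.722  0.636  1.312  2.55 ] p [ 0.438 -0.479  0.416] z [ 0.609  0.006 -0.793]
4.8 A n 13 s [10. 11. -8.] tw 97 | B rows 9 sh [ 13.  12. -41.] t 117 -> q [-2.159 -0.425  1.56   0.69   2.228  2.55 ] p [ 0.078 -0.278  0.642] z [ 0.584 -0.033 -0.811]
2.7 A n 11 s [ 12.  -1. -20.] tw 82 | B rows 11 sh [  8.  17. -12.] t 134 -> q [-2.232 -0.786  1.967  0.704  2.235  2.55 ] p [ 0.157 -0.16   0.522] z [ 0.612 -0.043 -0.789]
3.7 A n 11 s [  3.  -3. -28.] tw 86 | B rows 12 sh [17. 10.  7.] t 99 -> q [-2.109 -0.735  2.169  0.629  1.979  2.55 ] p [ 0.147 -0.21   0.402] z [ 0.613 -0.026 -0.79 ]
```

>>> step_arm([
  [6, 0.36, 1.2, -0.9, 7.5],
  [6, 0.7, 2.4, -1.8, 15],
  [6, 1.1, 3.5, -2.7, 22.6],
  [6, 1.45, 4.7, -3.6, 30.2],
  [6, 1.8, 5.9, -4.5, 37.7],
  [6, 2.2, 7.1, -5.5, 45.3],
  [6, 2.5, 8.3, -6.4, 52.8],
  [6, 2.9, 9.5, -7.3, 60.4],
  [6, 3.3, 10.6, -8.2, 67.9],
  [6, 3.6, 11.8, -9.1, 75.5],
  [6, 4, 13, -10, 83],
])

```text
time: 29.45
tool_pos: [0.4423, -0.1754, 0.3977]
tcp_rot: [-2.048, 1.931, -0.525]
wrist_force: [-0.5, -0.3, -0.1]
width: 0.7
grip_force: 0.0
```

```bash
sed -e 's/range(14)/range(12)/; s/\[-17,-10,5\],116/[29,-3,-1],99/' d.py > d2.py; python3 d2.py
```

```text
t 29.45 pos [ 0.4423 -0.1754  0.3977] q [-0.6062 -0.5139  2.0007  0.228   1.2518  2.4493] F [-0.4724 -0.3389 -0.0696] w 0.7001019161009668 0.0
[[ 0.0419 -0.8956  0.4429]
 [-0.9965 -0.0694 -0.0459]
 [ 0.0719 -0.4395 -0.8954]]
1 [ 0.4482 -0.2245  0.4051] 26.44210633962173 -5.919583787591006
2 [ 0.4542 -0.2736  0.4124] 26.442108502574523 -5.919577786782985
3 [ 0.4505 -0.3314  0.4162] 27.22604028759567 -4.277822312701357
4 [ 0.4441 -0.3911  0.4179] 28.602418188862014 -2.5112051306830443
5 [ 0.4397 -0.4483  0.4185] 30.73290513536209 -0.9748844385907524
6 [ 0.4403 -0.4788  0.4168] 33.959639404419065 0.2604833054983719
7 [ 0.4364 -0.4793  0.4103] 37.360883231948 0.7254905760781618
8 [ 0.4333 -0.4797  0.4039] 40.49570324128888 0.5242940006250135
9 [ 0.4295 -0.4806  0.3966] 43.20665688714183 -0.11890855910997541
10 [ 0.4252 -0.4818  0.3883] 45.47626525004906 -1.0135136967993015
11 [ 0.4206 -0.4832  0.379 ] 47.31098691084423 -2.0292499366482906
12 [ 0.4156 -0.4848  0.3689] 48.73506934468655 -3.077452879513502
```

>>> step_arm([
  [6, 29, -3, -1, 99],
  [6, 29, -3, -1, 99],
  [6, 29, -3, -1, 99],
  [6, 29, -3, -1, 99],
  [6, 29, -3, -1, 99],
  [6, 29, -3, -1, 99],
  [6, 29, -3, -1, 99],
  [6, 29, -3, -1, 99],
])

```text
time: 30.25
tool_pos: [0.4358, -0.4809, 0.4059]
tcp_rot: [-0.939, 2.291, -0.333]
wrist_force: [1.1, -0.2, -0.5]
width: 0.702
grip_force: 0.0
```

```bash
cat > f.py <<'E'
from e2 import *
S=np.array([.5949,-.2346,.07])
yr=-np.array([.058,.998,0]); yr=yr-z*(yr@z); yr/=np.linalg.norm(yr)
tw=np.degrees(np.arctan2(-M[:,0]@yr,M[:,1]@yr)); print('twist needed',tw)
Wd=M@R.from_euler('z',tw,degrees=True).as_matrix(); print(Wd)
for nm,K in dict(far=S-.2*z,pre=S-.10*z,salt=S).items():
    t=np.array(K)+G*z; r=min((ik(t,Wd,q,.6) for q in [q0,[-.6,.04,2.3,1,.33,.1]]),key=lambda r:r[1]); print(nm,r,t); to(t,M,pos); 
    print(' tips',t-.045*z)
E
python3 f.py
```

```text
t 30.25 pos [ 0.4358 -0.4809  0.4059] q [-1.2471 -0.0888  1.7615  0.6858  1.2913  2.5514] F [ 1.1166 -0.1623 -0.4948] w 0.7020600857394238 0.0
[[-0.5457 -0.5406  0.6403]
 [-0.7007  0.7135  0.0052]
 [-0.4597 -0.4458 -0.7681]]
lean 39.816029283947046 az 0.46751899373339567
twist needed -132.96151359846328
[[ 0.7675 -0.0309  0.6403]
 [-0.0446 -0.999   0.0052]
 [ 0.6395 -0.0326 -0.7681]]
far (array([-0.8099, -0.2883,  2.3564,  0.7866,  0.721 ,  0.2895]), np.float64(8.35191119087038e-14)) [ 0.5078 -0.2353  0.1745]
shift cm [-10.499   23.9441  22.5192]
 tips [ 0.479  -0.2355  0.209 ]
pre (array([-0.6926, -0.0568,  2.3337,  0.997 ,  0.5139,  0.1145]), np.float64(2.1878215060070556e-14)) [ 0.5718 -0.2348  0.0977]
shift cm [-10.499   23.9441  32.5192]
 tips [ 0.543  -0.235   0.1322]
salt (array([-0.6013,  0.1853,  2.2656,  1.344 ,  0.3857, -0.1972]), np.float64(1.0609504370875988e-14)) [ 0.6359 -0.2343  0.0208]
shift cm [-10.499   23.9441  42.5192]
 tips [ 0.6071 -0.2345  0.0554]
```

>>> step_arm([
  [7.2, 0, 0, 0, -8.3],
  [7.2, -0.8, 1.7, 1.6, -16.6],
  [7.2, -1.5, 3.4, 3.2, -25],
  [7.2, -2.3, 5.1, 4.8, -33.2],
  [7.2, -3, 6.8, 6.4, -41.5],
  [7.2, -3.8, 8.6, 8, -50],
  [7.2, -4.5, 10.3, 9.6, -58],
  [7.2, -5.3, 12, 11.3, -66.5],
  [7.2, -6, 13.7, 12.9, -74.8],
  [7.2, -6.8, 15.4, 14.5, -83],
  [7.2, -7.5, 17.1, 16.1, -91.4],
  [7.2, -8.3, 18.8, 17.7, -99.7],
  [7.2, -9, 20.5, 19.3, -108],
  [7.2, -9.7, 22.2, 20.9, -116.3],
  [7.2, -10.5, 23.9, 22.5, -124.6],
  [7.2, -10.5, 23.9, 22.5, -133],
  [7.2, -10.5, 23.9, 22.5, -133],
])

```text
time: 31.95
tool_pos: [0.5067, -0.2334, 0.1738]
tcp_rot: [-2.938, 0.052, -1.058]
wrist_force: [-0.3, 0.1, 0.5]
width: 0.844
grip_force: 0.0
```

```bash
python3 f.py
python3 - <<'E'
from h import *
p,d,W=cam('wrist'); cv2.imwrite('pics/w5.png',p[...,::-1]); np.save('w5.npy',W)
E
```

```text
t 31.95 pos [ 0.5067 -0.2334  0.1738] q [-0.807  -0.2914  2.3582  0.7801  0.7216  0.2898] F [-0.295   0.0792  0.4573] w 0.8439521200500038 0.0
[[ 0.7699 -0.0249  0.6377]
 [-0.0372 -0.9993  0.006 ]
 [ 0.6371 -0.0284 -0.7703]]
lean 39.61932987772525 az 0.5389191380527818
twist needed 0.42926735931437887
[[ 0.7697 -0.0306  0.6377]
 [-0.0447 -0.999   0.006 ]
 [ 0.6368 -0.0331 -0.7703]]
far (array([-0.8078, -0.2866,  2.3529,  0.7799,  0.7226,  0.2971]), np.float64(1.4307269217096543e-15)) [ 0.5082 -0.2354  0.1748]
shift cm [0.1871 0.1974 0.0194]
 tips [ 0.4795 -0.2357  0.2094]
pre (array([-0.6914, -0.0562,  2.331 ,  0.9869,  0.5154,  0.1251]), np.float64(3.593126891038895e-14)) [ 0.5719 -0.2348  0.0977]
shift cm [ 0.1871  0.1974 10.0194]
 tips [ 0.5432 -0.2351  0.1324]
salt (array([-0.6007,  0.1853,  2.2637,  1.3301,  0.3857, -0.183 ]), np.float64(8.317351242984431e-10)) [ 0.6357 -0.2342  0.0207]
shift cm [ 0.1871  0.1974 20.0194]
 tips [ 0.607  -0.2345  0.0554]
```

View pics/w5.png

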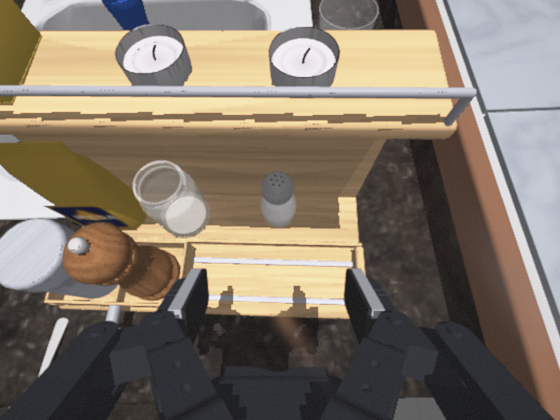

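>>> step_arm([
  [7.2, 0.2, 0.2, 4, 0],
  [7.2, 0.2, 0.2, 8, 0],
  [7.2, 0.2, 0.2, 11, 0],
  [7.2, 0.2, 0.2, 14, 0],
  [7.2, 0.2, 0.2, 16.5, 0],
  [7.2, 0.2, 0.2, 18.5, 0],
  [7.2, 0.2, 0.2, 19.7, 0],
  [7.2, 0.2, 0.2, 19.7, 0],
  [7.2, 0.2, 0.2, 19.7, 0],
  [0, 0.2, 0.2, 19.7, 0],
  [0, 0.2, 0.2, 19.7, 0],
  [0, 0.2, 0.2, 19.7, 0],
  [0, 0.2, 0.2, 19.7, 0],
], force=30)

```text
time: 33.3
tool_pos: [0.6363, -0.2371, 0.0282]
tcp_rot: [-2.939, 0.051, -1.067]
wrist_force: [-0.9, 1.5, 3.0]
width: 0.424
grip_force: 29.1
```

Run:
```python
from e2 import *
print('F',s['wrist_force'])
d=lambda v:print('dir',v,100*M.T@np.array(v))
d([0,0,.04]); d([-.06,.003,.05]); d([-.13,.01,.12])
```

```text
t 33.3 pos [ 0.6363 -0.2371  0.0282] q [-0.6047  0.1732  2.2616  1.3103  0.3896 -0.1715] F [-0.9477  1.5232  3.0174] w 0.42362747916905596 29.14418164149538
[[ 0.7666 -0.0258  0.6416]
 [-0.0359 -0.9994  0.0027]
 [ 0.6411 -0.0251 -0.767 ]]
lean 39.91381218121598 az 0.2390502960675952
F [-0.9477  1.5232  3.0174]
dir [0, 0, 0.04] [ 2.5646 -0.1002 -3.068 ]
dir [-0.06, 0.003, 0.05] [-1.4045 -0.2704 -7.684 ]
dir [-0.13, 0.01, 0.12] [ -2.3077  -0.9648 -17.5426]
```

>>> step_arm([
  [7, 0, 0, 0, 0],
  [7, 0, 0, 0, 0],
  [7, 0, 0, 0, 0],
  [7, -0.5, 0, 0.6, 0],
  [7, -0.9, 0, 1.1, 0],
  [7, -0.9, 0, 1.1, 0],
  [0, -0.9, 0, 1.1, 0],
  [0, -0.9, 0, 1.1, 0],
  [0, -0.9, 0, 1.1, 0],
  [0, -0.9, 0, 1.1, 0],
], force=30)

```text
time: 34.3
tool_pos: [0.6363, -0.2364, 0.0133]
tcp_rot: [-2.939, 0.051, -1.065]
wrist_force: [-0.8, 0.2, 0.9]
width: 0.466
grip_force: 29.6
```

Run:
```python
from e2 import *
p,d,W=cam('wrist'); cv2.imwrite('pics/w6.png',p[...,::-1])
```

```text
t 34.3 pos [ 0.6363 -0.2364  0.0133] q [-0.6036  0.202   2.266   1.3877  0.3819 -0.2548] F [-0.7825  0.1734  0.9413] w 0.4657967950836642 29.63265944737941
[[ 0.7672 -0.0252  0.6409]
 [-0.0355 -0.9994  0.0032]
 [ 0.6404 -0.0253 -0.7676]]
lean 39.859929949892944 az 0.29032086961293707
```

View pics/w6.png

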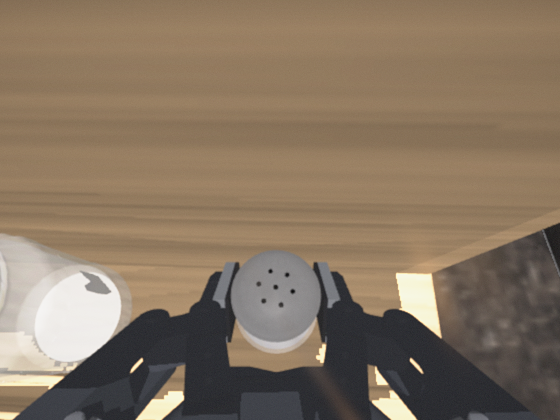

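>>> step_arm([
  [0, 0.6, 0, -0.75, 0],
  [0, 1.3, 0, -1.5, 0],
  [0, 1.3, 0, -1.5, 0],
  [0, 1.3, 0, -4, 0],
  [0, 1.3, 0, -7, 0],
  [0, 1.3, 0, -11, 0],
  [0, 1.3, 0, -15, 0],
  [0, 1.3, 0, -19, 0],
  [0, 1.3, 0, -22, 0],
])

```text
time: 35.25
tool_pos: [0.5039, -0.2374, 0.1912]
tcp_rot: [-2.94, 0.05, -1.065]
wrist_force: [0.1, -0.6, -0.5]
width: 0.468
grip_force: 30.2
```

```bash
cat > g.py <<'E'
from e2 import *
c=np.array([.503,.234,.006]); off=np.array([.0414,-.0018,-.0007])
for h in (.0,.03,.1,.2,.3):
    t=c+off+[0,0,h]; b=min((ik(t,M,q,.6) for q in [q0,[.5,-.1,2.38,-.56,.4,2.4],[0,.2,2,0,1,1]]),key=lambda r:r[1]); p_,W_=fk(b[0],P); print(h,b,p_-t,'rot',np.degrees(R.from_matrix(M.T@W_).as_rotvec())); to(t,M,pos)
E
python3 g.py
```

```text
t 35.25 pos [ 0.5039 -0.2374  0.1912] q [-0.8205 -0.3148  2.3417  0.7572  0.7544  0.3128] F [ 0.112  -0.6182 -0.5406] w 0.46754532371987884 30.23550107900519
[[ 0.7674 -0.0252  0.6407]
 [-0.035  -0.9994  0.0026]
 [ 0.6402 -0.0244 -0.7678]]
lean 39.843459377562965 az 0.22994838663136632
0.0 (array([ 0.3926, -0.0464,  2.4017, -0.6548,  0.2408,  2.55  ]), np.float64(0.0898625921964927)) [ 0.0126 -0.0354  0.04  ] rot [ 4.1725 -5.2803 -0.9501]
shift cm [-10.4436 -46.5835  16.9893]
0.03 (array([ 0.4169, -0.0912,  2.3949, -0.6431,  0.292 ,  2.55  ]), np.float64(0.07678804088126134)) [ 0.0109 -0.032   0.0327] rot [ 3.6396 -4.4041 -0.9629]
shift cm [ -8.5229 -46.6567  14.6859]
0.1 (array([ 0.4766, -0.1828,  2.3609, -0.6174,  0.4224,  2.55  ]), np.float64(0.04859061781577781)) [ 0.0077 -0.0224  0.0184] rot [ 2.3705 -2.6423 -0.84  ]
shift cm [ -4.0414 -46.8276   9.3113]
0.2 (array([ 0.5608, -0.2807,  2.2759, -0.5903,  0.6204,  2.55  ]), np.float64(0.013679528158798054)) [ 0.0028 -0.0068  0.0044] rot [ 0.6648 -0.6965 -0.3276]
shift cm [  2.3609 -47.0717   1.6334]
0.3 (array([ 0.5957, -0.3499,  2.1512, -0.5187,  0.805 ,  2.462 ]), np.float64(1.258302379221924e-13)) [-0. -0. -0.] rot [ 0.  0. -0.]
shift cm [  8.7632 -47.3158  -6.0446]
```

```bash
nproc
cat > s4.py <<'E'
from search2 import *
q0=np.array([-.8205,-.3148,2.3417,.7572,.7544,.3128]); p0,W0=fk(q0,P); up0=W0.T@[0,0,1]
c=np.array([.503,.234,.03]); offt=W0.T@np.array([.0414,-.0018,-.0007])
rng=np.random.default_rng(int(sys.argv[1])); t=time.time(); best=99
def tilt(W): return np.degrees(np.arccos(np.clip((W@up0)[2],-1,1)))
while time.time()-t<200:
    site=rng.uniform([.3,-.1,.4],[.75,.6,.6]); s=np.round(100*W0.T@(site-p0)); tw=round(rng.uniform(-40,60)) if rng.random()<.5 else 0
    nA=int(max(np.linalg.norm(s)/4.5,abs(tw)/8))+1
    if nA>20: continue
    q=q0
    for i in range(nA): q=step(q,p0,W0,s*(i+1)/nA,tw*(i+1)/nA)
    p1,W1=fk(q,P)
    if not safe(p1): continue
    sh=np.round(rng.normal(0,20,3)); t2=round(rng.uniform(-150,150))
    for i in range(16):
        q=step(q,p1,W1,sh,t2); pp,WW=fk(q,P)
        if not safe(pp): break
        if tilt(WW)>50: break
        ph=np.arange(-80,81,4.); tl=[tilt(WW@R.from_euler('z',f,degrees=True).as_matrix()) for f in ph]; k=int(np.argmin(tl)); e=tl[k]+.15*i+.1*nA
        if e<best-.3 and e<15:
            Wf=WW@R.from_euler('z',ph[k],degrees=True).as_matrix(); r=ik(c+Wf@offt,Wf,q+[0,0,0,0,0,np.radians(ph[k])],.6)
            if r[1]<.002:
                best=e; print(f'{e:.1f} tilt {tl[k]:.1f} A n {nA} s {s} tw {tw} | B rows {i+1} sh {sh} t {t2} C tw {ph[k]} -> q {q} p {pp} z {WW[:,2]} tray q {r[0]}',flush=True)
E
for k in 1 2 3 4 5 6; do OMP_NUM_THREADS=1 python3 s4.py $k > s$k.txt & done; wait; tail -qn 1 s?.txt
```

```text
4
2.5 tilt 0.2 A n 14 s [ 17. -55. -15.] tw 0 | B rows 7 sh [-23. -11. -14.] t 107 C tw -72.0 -> q [ 0.32  -0.689  2.166  0.202  0.992  2.55 ] p [0.426 0.236 0.403] z [ 0.537  0.355 -0.765] tray q [ 0.272 -0.015  2.469  1.51   0.199 -0.142]
2.4 tilt 0.2 A n 13 s [ 29. -48.  -4.] tw 0 | B rows 7 sh [ 16. -23.  -1.] t 103 C tw -64.0 -> q [0.344 0.249 1.188 0.115 1.014 2.55 ] p [0.858 0.373 0.526] z [ 0.566  0.306 -0.765] tray q [ 0.322 -0.021  2.475  1.605  0.111 -0.128]
2.5 tilt 0.1 A n 15 s [ 32. -52. -19.] tw 0 | B rows 7 sh [ 16. -30.  32.] t 97 C tw -64.0 -> q [0.319 0.351 1.168 0.112 0.934 2.55 ] p [0.918 0.366 0.464] z [ 0.575  0.284 -0.767] tray q [ 0.344 -0.022  2.475  1.62   0.074 -0.101]
2.8 tilt 0.0 A n 19 s [ 37. -72. -15.] tw 0 | B rows 7 sh [ 4. 12. -0.] t 120 C tw -64.0 -> q [0.305 0.016 1.355 0.115 1.084 2.55 ] p [0.751 0.304 0.578] z [ 0.573  0.286 -0.768] tray q [ 0.342 -0.022  2.474  1.597  0.078 -0.081]
3.1 tilt 0.3 A n 10 s [  6. -38. -22.] tw -39 | B rows 13 sh [ 31. -29.   5.] t 100 C tw -68.0 -> q [ 0.475 -0.193  1.842  0.153  0.812  2.55 ] p [0.6   0.385 0.411] z [ 0.51   0.386 -0.769] tray q [ 0.238 -0.007  2.458  1.426  0.261 -0.141]
2.6 tilt 0.6 A n 15 s [ 30. -55. -22.] tw 26 | B rows 4 sh [-28.  10. -12.] t 92 C tw -68.0 -> q [ 0.172 -0.578  1.896  0.156  1.155  2.55 ] p [0.486 0.166 0.522] z [ 0.583  0.246 -0.774] tray q [ 0.381 -0.021  2.467  0.821  0.015  0.769]
```

>>> step_arm([
  [0, 3, -2, -3.5, 0],
  [0, 5, -6, -5, 0],
  [0, 6, -10, -6, 0],
  [0, 7, -14, -7, 0],
  [0, 8, -18, -8, 0],
  [0, 9, -22.5, -9, 0],
  [0, 10, -27, -10, 0],
  [0, 11, -31.5, -11, 0],
  [0, 12, -36, -12, 0],
  [0, 13.5, -40.5, -13, 0],
  [0, 15, -45, -14, 0],
  [0, 16, -49.5, -14.5, 0],
  [0, 17, -54, -15, 0],
  [0, 17, -55, -15, 0],
], force=40)

```text
time: 36.65
tool_pos: [0.5535, 0.3109, 0.4279]
tcp_rot: [-2.937, 0.043, -1.061]
wrist_force: [-1.5, -0.8, -1.0]
width: 0.461
grip_force: 39.5
```

```bash
cat > d3.py <<'E'
from h import *
from search2 import *
W0=R.from_rotvec([-2.94,.05,-1.065]).as_matrix(); up0=W0.T@[0,0,1]
def tilt(W): return np.degrees(np.arccos(np.clip((W@up0)[2],-1,1)))
c=np.array([.503,.234,.03]); offt=W0.T@np.array([.0414,-.0018,-.0007])
s,M=show(); q=np.clip(s['q'],lo+1e-5,hi-1e-5); p1,W1=fk(q,P); print('tilt now',tilt(M))
def best(q):
    WW=fk(q,P)[1]; ph=np.arange(-90,91,1.); tl=[tilt(WW@R.from_euler('z',f,degrees=True).as_matrix()) for f in ph]; k=int(np.argmin(tl)); Wf=WW@R.from_euler('z',ph[k],degrees=True).as_matrix()
    r=ik(c+Wf@offt,Wf,q+[0,0,0,0,0,np.radians(ph[k])],.6); return ph[k],tl[k],r[1],r[0]
if __name__=='__main__':
  for i in range(9):
    q=step(q,p1,W1,[-23,-11,-14],107); p,W=fk(q,P); print(i+1,p,tilt(W),best(q))
E
python3 d3.py
```

```text
t 36.65 pos [0.5535 0.3109 0.4279] q [ 0.7305 -0.2613  1.8674 -0.5104  1.0374  2.4813] F [-1.4606 -0.7896 -1.0028] w 0.46129717439186096 39.521615848643705
[[ 0.7686 -0.0196  0.6394]
 [-0.0322 -0.9994  0.0081]
 [ 0.6389 -0.0268 -0.7688]]
tilt now 0.16446240814182883
1 [0.5249 0.3072 0.4314] 6.4354871987538855 (np.float64(-10.0), np.float64(1.896031644479281), np.float64(0.05136156454153667), array([ 0.4357, -0.052 ,  2.3942, -0.6755,  0.2618,  2.55  ]))
2 [0.5043 0.2941 0.4335] 13.130016325163576 (np.float64(-21.0), np.float64(3.604506868599286), np.float64(0.01936920931921757), array([ 0.4539, -0.021 ,  2.4027, -0.7332,  0.2162,  2.55  ]))
3 [0.4858 0.2818 0.4313] 19.764815082099197 (np.float64(-32.0), np.float64(4.341711873039598), np.float64(3.229374700309681e-12), array([ 0.4398, -0.0055,  2.4173, -0.674 ,  0.1487,  2.4056]))
4 [0.4689 0.2704 0.4261] 26.280193448633455 (np.float64(-43.0), np.float64(4.1595261821567355), np.float64(2.052873728470664e-10), array([ 0.3893, -0.0113,  2.4246, -0.0399,  0.1059,  1.6558]))
5 [0.4536 0.2601 0.419 ] 32.61747901991725 (np.float64(-54.0), n
[... 195 characters left out ...]
loat64(1.6872939646305583), np.float64(3.338446465830555e-10), array([ 0.3024, -0.0152,  2.4509,  1.2231,  0.1572,  0.1907]))
7 [0.4273 0.2409 0.4024] 44.502456769594104 (np.float64(-72.0), np.float64(0.2916698286280896), np.float64(2.364597728806639e-10), array([ 0.2652, -0.0136,  2.4677,  1.4978,  0.2103, -0.1384]))
8 [0.4162 0.2306 0.394 ] 49.906727811264 (np.float64(-80.0), np.float64(2.250918425239814), np.float64(5.23204693297448e-09), array([ 0.2362, -0.0106,  2.486 ,  1.6807,  0.2603, -0.3721]))
9 [0.4059 0.219  0.3859] 54.84484388789322 (np.float64(-87.0), np.float64(4.24007510707112), np.float64(4.8633803200738805e-08), array([ 0.2151, -0.0067,  2.5046,  1.8234,  0.3034, -0.5453]))
```

>>> step_arm([
  [0, -23, -11, -14, 107],
  [0, -23, -11, -14, 107],
  [0, -23, -11, -14, 107],
  [0, -23, -11, -14, 107],
  [0, -23, -11, -14, 107],
  [0, -23, -11, -14, 107],
])

```text
time: 37.25
tool_pos: [0.4392, 0.2454, 0.4103]
tcp_rot: [-2.474, 0.763, -0.606]
wrist_force: [-0.0, -0.9, -1.2]
width: 0.462
grip_force: 39.8
```

Run:
```python
from d3 import *
print(best(q))
```

```text
t 37.25 pos [0.4392 0.2454 0.4103] q [ 0.4028 -0.6262  2.1092  0.0883  1.0007  2.5498] F [-0.0418 -0.9293 -1.2009] w 0.4619468308915168 39.79530189419165
[[ 0.7466 -0.3979  0.5332]
 [-0.6093 -0.7307  0.3079]
 [ 0.2671 -0.5547 -0.788 ]]
tilt now 37.854628996923715
(np.float64(-62.0), np.float64(1.8291135759716584), np.float64(8.219715974186038e-10), array([ 0.3124, -0.016 ,  2.4501,  1.1701,  0.1407,  0.2768]))
```

>>> step_arm([
  [0, 0, 0, 0, -8],
  [0, 0, 0, 0, -16],
  [0, 0, 0, 0, -24],
  [0, 0, 0, 0, -32],
  [0, 0, 0, 0, -40],
  [0, 0, 0, 0, -48],
  [0, 0, 0, 0, -56],
  [0, 0, 0, 0, -62],
  [0, 0, 0, 0, -62],
])

```text
time: 38.15
tool_pos: [0.4397, 0.2455, 0.4096]
tcp_rot: [-2.732, -0.679, -0.928]
wrist_force: [-0.1, 0.3, -1.2]
width: 0.463
grip_force: 39.8
```

```bash
cat > p.py <<'E'
from d3 import *
from h import to
# salt pose from wrist camera: points around grasp
o=M@offt; print('pred salt offset',-o)
cc=np.array([.503,.234,.006])
for h in (.12,.04,.004):
    t=cc+o+[0,0,h]; r=ik(t,M,q,.6); print(h,r[1],r[0]); to(t,M,s['tool_pos'])
p,d,W=cam('scene'); cv2.imwrite('pics/s2.png',cv2.resize(p[150:330,120:360],None,fx=3,fy=3)[...,::-1]); np.save('s2.npy',W)
pt=s['tool_pos']-o
f=W.reshape(-1,3); f=f[np.isfinite(f).all(1)]; near=f[(np.hypot(f[:,0]-pt[0],f[:,1]-pt[1])<.035)&(f[:,2]<pt[2]+.05)&(f[:,2]>pt[2]-.03)]; print('pred salt',pt,'near',len(near),near.min(0) if len(near) else '',near.max(0) if len(near) else '')
E
python3 p.py
```

```text
t 38.15 pos [0.4397 0.2455 0.4096] q [ 0.4053 -0.6235  2.108   0.084   1.0012  1.4679] F [-0.1125  0.29   -1.1646] w 0.46324118812951187 39.82301572454162
[[ 0.7013  0.4742  0.5323]
 [ 0.3634 -0.8802  0.3053]
 [ 0.6133 -0.0207 -0.7896]]
tilt now 1.9826617481487945
pred salt offset [-0.0368 -0.019   0.0021]
0.12 1.2453627711875564e-10 [ 0.315  -0.2066  2.3838  0.3883  0.3375  1.0727]
shift cm [-10.234    4.6753  28.1204]
0.04 1.6457940325439833e-13 [ 0.315  -0.0523  2.4408  0.889   0.1622  0.5587]
shift cm [-15.1401   4.8406  34.4372]
0.004 1.5188274112985854e-11 [ 0.315   0.0321  2.4563  1.5479  0.1257 -0.1066]
shift cm [-17.3479   4.915   37.2798]
pred salt [0.4029 0.2265 0.4118] near 670 [0.38   0.1938 0.4137] [0.4298 0.2568 0.4617]
```

View pics/s2.png

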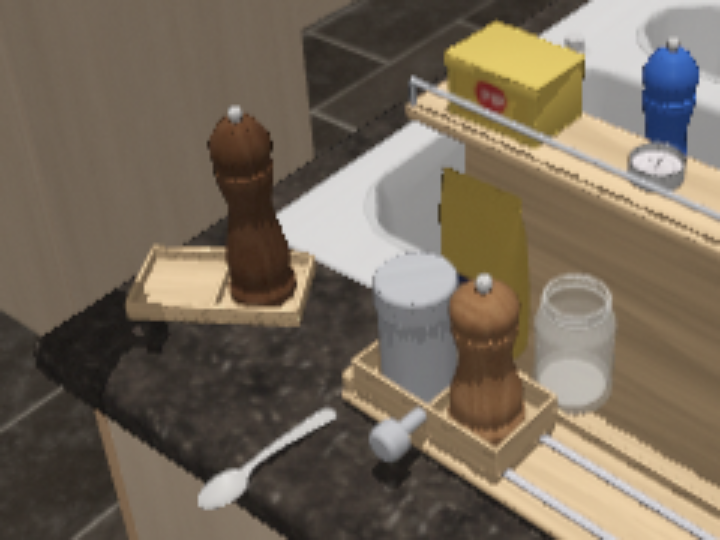

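>>> step_arm([
  [0, -1.5, 0.3, 4.5, 0],
  [0, -3, 0.6, 9, 0],
  [0, -4.5, 1, 13.5, 0],
  [0, -6, 1.5, 18, 0],
  [0, -8, 2.5, 22, 0],
  [0, -9.5, 3.5, 25.5, 0],
  [0, -10.2, 4.2, 28, 0],
  [0, -11.5, 4.2, 30, 0],
  [0, -13, 4.3, 32, 0],
  [0, -14, 4.3, 33.2, 0],
  [0, -14, 4.3, 33.2, 0],
])

```text
time: 39.3
tool_pos: [0.5369, 0.2578, 0.0581]
tcp_rot: [-2.735, -0.674, -0.92]
wrist_force: [-0.2, 0.0, -2.4]
width: 0.461
grip_force: 40.1
```

```bash
cat > p2.py <<'E'
from d3 import *
from h import to
o=M@offt; pt=s['tool_pos']-o; print('pred salt',pt)
cc=np.array([.5,.239,.006])
for n in ('scene','wrist','top'):
    W=cam(n)[2]; f=W.reshape(-1,3); f=f[np.isfinite(f).all(1)]
    b=f[(np.hypot(f[:,0]-pt[0],f[:,1]-pt[1])<.032)&(f[:,2]<pt[2]+.042)&(f[:,2]>max(pt[2]-.02,.021))]
    print(n,len(b),b[:,2].min() if len(b) else '')
    if len(b)>40: print(' fit',least_squares(lambda x:np.hypot(b[:,0]-x[0],b[:,1]-x[1])-.022,pt[:2],loss='soft_l1',f_scale=.002).x)
for h in (.02,.0):
    t=cc+o+[0,0,h]; r=ik(t,M,q,.6); print(h,r[1],r[0]); to(t,M,s['tool_pos'])
E
python3 p2.py
```

```text
t 39.3 pos [0.5369 0.2578 0.0581] q [ 0.3298 -0.0841  2.4307  0.6714  0.1887  0.7938] F [-0.1549  0.009  -2.3695] w 0.46068094491196643 40.0845740258228
[[ 0.7059  0.4717  0.5283]
 [ 0.3614 -0.8814  0.3042]
 [ 0.6092 -0.0238 -0.7927]]
tilt now 2.266153289460338
pred salt [0.5001 0.2389 0.0605]
scene 219 0.06110238430906756
 fit [0.5014 0.2382]
wrist 230 0.09258850030389879
 fit [0.5034 0.2394]
top 2 0.09980462934942858
0.02 7.132914239877497e-13 [ 0.3303 -0.0074  2.4484  1.1399  0.1285  0.3201]
shift cm [-2.1005  0.0674  2.7304]
0.0 4.855630372793731e-09 [ 0.3303  0.0409  2.4558  1.5861  0.1167 -0.1293]
shift cm [-3.3188  0.1151  4.3158]
```

>>> step_arm([
  [0, -1, 0, 1.3, 0],
  [0, -2, 0.05, 2.6, 0],
  [0, -2.7, 0.1, 3.5, 0],
  [0, -3.1, 0.1, 4.05, 0],
  [0, -3.3, 0.1, 4.3, 0],
  [0, -3.3, 0.1, 4.3, 0],
])

```text
time: 40.05
tool_pos: [0.5414, 0.2595, 0.0096]
tcp_rot: [-2.73, -0.676, -0.934]
wrist_force: [-0.1, -0.2, -2.0]
width: 0.461
grip_force: 40.1
```

```bash
python3 p2.py
```

```text
t 40.05 pos [0.5414 0.2595 0.0096] q [ 0.3309  0.0352  2.4508  1.5763  0.1158 -0.1209] F [-0.0599 -0.2291 -2.0302] w 0.46065079062629355 40.07865204010159
[[ 0.6995  0.473   0.5356]
 [ 0.3612 -0.8808  0.3062]
 [ 0.6166 -0.0207 -0.787 ]]
tilt now 1.7407264764142751
pred salt [0.5046 0.2406 0.0116]
scene 176 0.021156843974206363
 fit [0.5059 0.2399]
wrist 328 0.042309753724148
 fit [0.5067 0.2409]
top 6 0.04301340223322003
0.02 1.266410073047596e-12 [ 0.3309 -0.0088  2.4548  1.2447  0.1222  0.213 ]
shift cm [ 0.5134 -0.1076 -1.4271]
0.0 9.419337308919464e-14 [ 0.3309  0.0401  2.4621  1.7143  0.117  -0.2598]
shift cm [-0.7198 -0.0662  0.1469]
```

>>> step_arm([
  [0, -0.3, 0, 0.1, 0],
  [0, -0.6, -0.05, 0.2, 0],
  [0, -0.7, -0.05, 0.2, 0],
  [0, -0.7, -0.05, 0.2, 0],
])

```text
time: 40.6
tool_pos: [0.5376, 0.2583, 0.0043]
tcp_rot: [-2.729, -0.678, -0.935]
wrist_force: [-0.9, 0.7, 2.5]
width: 0.457
grip_force: 40.8
```

```bash
python3 p2.py | head -9
```

```text
t 40.6 pos [0.5376 0.2583 0.0043] q [ 0.3306  0.0413  2.4608  1.7188  0.1177 -0.2656] F [-0.9431  0.6672  2.4869] w 0.45724912045088856 40.75498034362681
[[ 0.6986  0.474   0.536 ]
 [ 0.3618 -0.8803  0.3068]
 [ 0.6173 -0.0204 -0.7865]]
tilt now 1.6945026201135334
pred salt [0.5008 0.2393 0.0062]
scene 145 0.021123355377900332
 fit [0.5022 0.2381]
wrist 338 0.036538009938181626
```

>>> step_arm([
  [4.6, 0, 0, 0, 0],
  [5.2, 0, 0, 0, 0],
  [5.2, 0, 0, 0, 0],
  [5.2, 0, 0, -1, 0],
  [5.2, 0, 0, -3, 0],
  [5.2, 0, 0, -6, 0],
  [5.2, 0, 0, -10, 0],
  [5.2, 0, 0, -14, 0],
  [5.2, 0, 0, -19, 0],
  [5.2, 3, 0, -24, 0],
])

```text
time: 41.75
tool_pos: [0.4467, 0.2103, 0.1494]
tcp_rot: [-2.737, -0.678, -0.921]
wrist_force: [0.4, 1.8, 0.5]
width: 0.606
grip_force: 0.0
```

Run:
```python
from e2 import *
W=cam('scene')[2]; W2=cam('wrist')[2]
for n,w in (('scene',W),('wrist',W2)):
    f=w.reshape(-1,3); f=f[np.isfinite(f).all(1)]
    b=f[(np.hypot(f[:,0]-.502,f[:,1]-.239)<.036)&(f[:,2]>.025)&(f[:,2]<.12)]; print(n,len(b),b.min(0),b.max(0))
    for a,c in ((.025,.05),(.05,.075)):
        k=b[(b[:,2]>a)&(b[:,2]<c)]
        if len(k)>20: print(least_squares(lambda x:np.hypot(k[:,0]-x[0],k[:,1]-x[1])-.022,[.502,.239],loss='soft_l1',f_scale=.002).x)
    t=f[(np.hypot(f[:,0]-.542,f[:,1]-.172)<.05)&(f[:,2]>.17)]; print('mill top',np.median(t,0) if len(t) else '')
    k=f[(f[:,0]>.40)&(f[:,0]<.47)&(abs(f[:,1]+.05)<.06)&(f[:,2]>.03)&(f[:,2]<.062)]; print('knob',len(k),np.median(k,0))
```

```text
t 41.75 pos [0.4467 0.2103 0.1494] q [ 0.2725 -0.519   2.5256  0.3064  0.5155  1.1383] F [0.3555 1.7817 0.5153] w 0.6064302623119064 0.0
[[ 0.705   0.4729  0.5285]
 [ 0.3645 -0.8809  0.3021]
 [ 0.6084 -0.0203 -0.7934]]
lean 37.49628322911985 az 29.749942499373784
scene 409 [0.4774 0.2153 0.0252] [0.518  0.2486 0.0978]
[0.5005 0.2388]
[0.5035 0.2423]
mill top [0.5334 0.1636 0.1799]
knob 161 [ 0.4457 -0.0575  0.0503]
wrist 1535 [0.4764 0.217  0.0253] [0.5148 0.2578 0.0961]
[0.4995 0.2397]
[0.5028 0.2423]
mill top [0.5307 0.1743 0.1806]
knob 529 [ 0.4574 -0.0485  0.0508]
```

```bash
cat > k.py <<'E'
from e2 import *
yr=-np.array([.058,.998,0]); yr=yr-z*(yr@z); yr/=np.linalg.norm(yr)
tw=np.degrees(np.arctan2(-M[:,0]@yr,M[:,1]@yr)); print('twist',tw)
Wd=M@R.from_euler('z',tw,degrees=True).as_matrix(); print(Wd[:,1])
K0=np.array([.438,-.2445,.044]); y=np.array([.058,.998,0]); Kl=K0+.191*y
for nm,K in dict(hi=Kl-.14*z,pre=Kl-.07*z,knob=Kl,mid=K0+.1*y,home=K0,over=K0-.004*y).items():
    t=K+G*z; r=min((ik(t,Wd,q,.6) for q in [q0,[.1,-.1,2.5,1,.3,.5],[-.7,0,2.4,.7,.4,.3],[-.5,-.1,2.3,1.5,.4,-1]]),key=lambda r:r[1]); print(nm,round(r[1],4),r[0]); to(t,M,pos)
W=cam('wrist')[2]; f=W.reshape(-1,3); f=f[np.isfinite(f).all(1)]
c=f[(np.hypot(f[:,0]-.502,f[:,1]-.239)<.036)&(f[:,2]>.093)&(f[:,2]<.1)]; print('salt top',len(c),np.median(c,0),c.max(0))
k=f[(f[:,0]>.425)&(f[:,0]<.452)&(abs(f[:,1]+.055)<.03)&(f[:,2]>.048)&(f[:,2]<.062)]; print('knob top',len(k),np.median(k,0))
E
python3 k.py
```

```text
t 41.85 pos [0.4539 0.2125 0.1638] q [ 0.2717 -0.5321  2.5164  0.3111  0.5119  1.1337] F [1.6742 0.6114 1.3632] w 0.6060047631504929 0.0
[[ 0.6894  0.4734  0.5483]
 [ 0.3594 -0.8807  0.3084]
 [ 0.6289 -0.0155 -0.7773]]
lean 38.98491874989293 az 29.35634709802409
twist 25.090299639710686
[ 0.1364 -0.95   -0.2808]
hi 0.0 [-0.878  -0.3757  2.5545  0.8235  1.0043  0.1682]
shift cm [-17.443   23.4153  -6.7688]
pre 0.0003 [-0.7275 -0.2083  2.57    0.9772  0.8005  0.0775]
shift cm [-17.443   23.4153   0.2312]
knob 0.0 [-0.5927 -0.0109  2.5557  1.2239  0.6406 -0.1106]
shift cm [-17.443   23.4153   7.2312]
mid 0.0 [-0.8096  0.081   2.4586  1.0972  0.7548 -0.1791]
shift cm [-21.0712  31.1641   4.1408]
home 0.0 [-0.979   0.1966  2.3178  0.9854  0.8518 -0.2175]
shift cm [-25.0582  39.6792   0.7447]
over 0.0 [-0.9846  0.2014  2.3116  0.9814  0.8553 -0.2183]
shift cm [-25.2177  40.0198   0.6089]
salt top 309 [0.4981 0.2394 0.0942] [0.5095 0.2509 0.0967]
knob top 9 [ 0.4515 -0.0487  0.0564]
```

>>> step_arm([
  [5.2, 4, 1, -5, 0],
  [5.2, 3, 5, -7, 4],
  [6, 2, 9, -9, 8],
  [6, 1.4, 13.2, -10.2, 12],
  [6, -2.4, 15.2, -9.5, 16],
  [6, -6.2, 17.3, -8.8, 20],
  [6, -10, 19.3, -8.2, 25],
  [6, -13.7, 21.4, -7.5, 25],
  [6, -17.4, 23.4, -6.8, 25],
  [6, -17.4, 23.4, -4, 25],
  [6, -17.4, 23.4, -2, 25],
  [6, -17.4, 23.4, -2, 25],
])

```text
time: 43.1
tool_pos: [0.4281, -0.0627, 0.0541]
tcp_rot: [-2.707, -0.063, -0.812]
wrist_force: [0.6, -0.0, -0.7]
width: 0.7
grip_force: 0.0
```

```bash
python3 k.py
python3 - <<'E'
from h import *
p,d,W=cam('wrist'); cv2.imwrite('pics/w7.png',p[...,::-1])
E
```

```text
t 43.1 pos [ 0.4281 -0.0627  0.0541] q [-0.7709 -0.2448  2.5709  0.9069  0.8485  0.1187] F [ 0.5623 -0.0038 -0.7048] w 0.7004456330025529 0.0
[[ 0.838   0.131   0.5297]
 [-0.0471 -0.9498  0.3093]
 [ 0.5436 -0.2841 -0.7898]]
lean 37.83418812729429 az 30.282340962693493
twist 0.09889536152458361
[ 0.1295 -0.9497 -0.2851]
hi 0.0 [-0.8554 -0.3686  2.5379  0.7975  1.0014  0.2138]
shift cm [ 1.1678 -0.2747 -5.4153]
pre 0.0 [-0.712  -0.2058  2.5561  0.9421  0.8001  0.1289]
shift cm [ 1.1678 -0.2747  1.5847]
knob 0.0 [-0.5828 -0.0119  2.544   1.176   0.638  -0.0494]
shift cm [ 1.1678 -0.2747  8.5847]
mid 0.0 [-0.7983  0.079   2.4484  1.0593  0.7513 -0.1271]
shift cm [1.153  8.282  5.4961]
home 0.0 [-0.9679  0.1941  2.309   0.9536  0.8482 -0.1728]
shift cm [ 1.1368 17.6851  2.1021]
over 0.0 [-0.9735  0.1988  2.3029  0.9498  0.8517 -0.1738]
shift cm [ 1.1362 18.0612  1.9663]
  return _methods._mean(a, axis=axis, dtype=dtype,
  ret = um.true_divide(
Traceback (most recent call last):
  File "k.py", line 9, in <module>
    c=f[(np.hypot(f[:,0]-.502,f[:,1]-.239)<.036)&(f[:,2]>.093)&(f[:,2]<.1)]; print('salt top',len(c),np.median(c,0),c.max(0))
                                                                                                                    ~~~~~^^^
ValueError: zero-size array to reduction operation maximum which has no identity
```

View pics/w7.png

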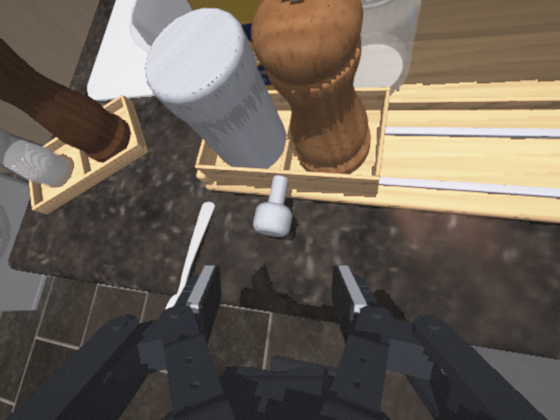

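>>> step_arm([
  [6, 1.2, -0.3, 2, 0],
  [6, 1.2, -0.3, 5, 0],
  [6, 1.2, -0.3, 7, 0],
  [6, 1.2, -0.3, 8.4, 0],
  [6, 1.2, -0.3, 8.4, 0],
  [6, 1.2, -0.3, 8.4, 0],
  [0, 1.2, -0.3, 8.4, 0],
  [0, 1.2, -0.3, 8.4, 0],
  [0, 1.2, -0.3, 8.4, 0],
  [0, 1.2, -0.3, 8.4, 0],
], force=25)

```text
time: 44.2
tool_pos: [0.484, -0.0356, -0.0007]
tcp_rot: [-2.708, -0.069, -0.822]
wrist_force: [-5.5, -0.3, 6.7]
width: 0.318
grip_force: 24.0
```

```bash
python3 k.py 2>/dev/null
```

```text
t 44.2 pos [ 0.484  -0.0356 -0.0007] q [-0.5854 -0.0275  2.5438  1.1648  0.643  -0.041 ] F [-5.4731 -0.3062  6.6765] w 0.31775046920078304 23.992152806022204
[[ 0.8343  0.1341  0.5348]
 [-0.0435 -0.9509  0.3064]
 [ 0.5496 -0.2789 -0.7875]]
lean 38.047368842785616 az 29.808437914423866
twist 0.3033214609828288
[ 0.1297 -0.9507 -0.2818]
hi 0.0 [-0.8585 -0.3741  2.5434  0.8028  0.9993  0.2064]
shift cm [ -0.3807   0.0288 -13.5465]
pre 0.0 [-0.7135 -0.2093  2.561   0.95    0.7967  0.1194]
shift cm [-0.3807  0.0288 -6.5465]
knob 0.0 [-0.5832 -0.0135  2.5479  1.1884  0.6348 -0.0629]
shift cm [-0.3807  0.0288  0.4535]
mid 0.0 [-0.7997  0.0776  2.4522  1.0696  0.7488 -0.1393]
shift cm [-0.426   8.594  -2.6111]
home 0.0 [-0.9698  0.1929  2.3128  0.9626  0.8459 -0.1838]
shift cm [-0.4759 18.0064 -5.9789]
over 0.0 [-0.9754  0.1976  2.3066  0.9587  0.8494 -0.1848]
shift cm [-0.4779 18.3829 -6.1136]
```

>>> step_arm([
  [0, 0, 1.4, -0.5, 0],
  [0, 0, 3, -1.07, 0],
  [0, 0, 5, -1.8, 0],
  [0, -0.05, 7, -2.5, 0],
  [0, -0.05, 9, -3.2, 0],
  [0, -0.05, 11, -3.95, 0],
  [0, -0.05, 13, -4.65, 0],
  [0, -0.1, 15, -5.35, 0],
  [0, -0.1, 16.6, -5.95, 0],
  [0, -0.1, 17.8, -6.35, 0],
  [0, -0.1, 18.3, -6.55, 0],
  [0, -0.1, 18.3, -6.55, 0],
  [0, -0.1, 18.3, -6.55, 0],
])

```text
time: 45.55
tool_pos: [0.4724, -0.2273, -0.0006]
tcp_rot: [-2.703, -0.069, -0.82]
wrist_force: [-0.5, 5.4, 7.1]
width: 0.322
grip_force: 26.1
```

Run:
```python
from e2 import *
print('grip',pos-G*z)
```

```text
t 45.55 pos [ 0.4724 -0.2273 -0.0006] q [-0.9743  0.1872  2.3043  0.949   0.8609 -0.1739] F [-0.49    5.4071  7.0563] w 0.3222908438589905 26.125075181771535
[[ 0.8344  0.1358  0.5341]
 [-0.0445 -0.9494  0.3108]
 [ 0.5493 -0.2831 -0.7862]]
lean 38.168250159016836 az 30.19915788532891
grip [ 0.4383 -0.2472  0.0498]
```

>>> step_arm([
  [6, 0, 0, 0, 0],
  [6, 0, 0, 0, 0],
  [6, 0, 0, 0, 0],
  [6, 0, 0, -3, 0],
  [6, 0, 0, -7, 0],
  [6, 0, 0, -11, 0],
  [6, 0, 0, -15, 0],
  [6, 0, 0, -17, 0],
  [6, 0, 0, -17, 0],
])

```text
time: 46.45
tool_pos: [0.3819, -0.285, 0.1351]
tcp_rot: [-2.715, -0.068, -0.825]
wrist_force: [0.6, -1.5, 0.7]
width: 0.702
grip_force: 0.0
```

Run:
```python
from h import *
p,d,W=cam('scene'); cv2.imwrite('pics/s3.png',p[...,::-1]); W0=np.load('scene.npy')
show()
for n,w in (('start',W0),('now',W)):
    f=w.reshape(-1,3); f=f[np.isfinite(f).all(1)]
    k=f[(f[:,0]>.42)&(f[:,0]<.45)&(abs(f[:,1]+.245)<.03)&(f[:,2]>.03)&(f[:,2]<.062)]; print(n,'knob',len(k),np.median(k,0) if len(k) else '')
    t=f[(abs(f[:,0]-.5)<.06)&(abs(f[:,1]+.25)<.09)&(f[:,2]>.11)&(f[:,2]<.128)]; print(' tin',np.median(t,0)); t=f[(abs(f[:,0]-.5)<.06)&(abs(f[:,1]+.25)<.09)&(f[:,2]>.15)&(f[:,2]<.18)]; print(' mill',np.median(t,0))
f=W.reshape(-1,3); f=f[np.isfinite(f).all(1)]; b=f[(np.hypot(f[:,0]-.502,f[:,1]-.239)<.036)&(f[:,2]>.09)&(f[:,2]<.11)]; print('salt top',np.median(b,0),b.max(0))
```

```text
t 46.5 pos [ 0.3818 -0.2832  0.1333] q [-1.2154 -0.0541  2.2333  0.7119  1.1908 -0.0458] F [-0.2304 -0.6107 -0.3669] w 0.7068657276869248 0.0
[[ 0.8346  0.1323  0.5348]
 [-0.043  -0.9522  0.3025]
 [ 0.5493 -0.2755 -0.7889]]
start knob 196 [ 0.4323 -0.2478  0.0519]
 tin [ 0.4842 -0.242   0.1205]
 mill [ 0.4978 -0.2854  0.1561]
now knob 0 
 tin [ 0.4834 -0.1977  0.1225]
 mill [nan nan nan]
salt top [0.4987 0.2335 0.0936] [0.5144 0.2497 0.0984]
  return _methods._mean(a, axis=axis, dtype=dtype,
  ret = um.true_divide(
```

View pics/s3.png

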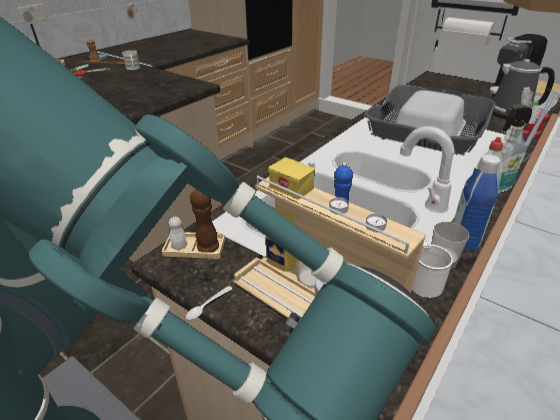

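The salt stands in the tray at (178,235) beside the tall mill, but the arm hides the caddy, so I'll check that from the wrist and top cameras.

```bash
python3 - <<'E' 2>/dev/null
from h import *
show(); T0=np.load('top.npy')
for n,w in (('top0',T0),('top',cam('top')[2]),('wrist0',np.load('w3.npy')),('wrist',cam('wrist')[2])):
    f=w.reshape(-1,3); f=f[np.isfinite(f).all(1)]
    k=f[(f[:,0]>.425)&(f[:,0]<.448)&(abs(f[:,1]+.245)<.03)&(f[:,2]>.045)&(f[:,2]<.062)]; print(n,'knob',len(k),np.median(k,0))
    for nm,a,b in (('tin',.115,.13),('mill',.155,.175)):
        t=f[(abs(f[:,0]-.51)<.06)&(abs(f[:,1]+.25)<.09)&(f[:,2]>a)&(f[:,2]<b)]; print(' ',nm,len(t),np.median(t,0))
E
```

```text
t 46.5 pos [ 0.3818 -0.2832  0.1333] q [-1.2154 -0.0541  2.2333  0.7119  1.1908 -0.0458] F [-0.2304 -0.6107 -0.3669] w 0.7068657276869248 0.0
[[ 0.8346  0.1323  0.5348]
 [-0.043  -0.9522  0.3025]
 [ 0.5493 -0.2755 -0.7889]]
top0 knob 96 [ 0.4372 -0.244   0.0518]
  tin 134 [ 0.5036 -0.2126  0.1287]
  mill 135 [ 0.5016 -0.2812  0.1574]
top knob 101 [ 0.4368 -0.2444  0.0518]
  tin 127 [ 0.5051 -0.2142  0.1286]
  mill 129 [ 0.5022 -0.2816  0.1572]
wrist0 knob 834 [ 0.4364 -0.2442  0.0536]
  tin 1990 [ 0.4821 -0.2398  0.1255]
  mill 3011 [ 0.4994 -0.2787  0.1569]
wrist knob 487 [ 0.4349 -0.2474  0.0532]
  tin 1468 [ 0.4836 -0.2439  0.1247]
  mill 1208 [ 0.4985 -0.2844  0.1568]
```

Caddy, tin and mill are back at their starting positions, and the arm is clear.

```bash
python3 -c "
from workcell import bot
print(bot.finish_job())"
```

```text
the job is handed in; nothing more can be done
None
```

The job is handed in at about 46.5 s on the clock: the salt stands upright in the tray's front cell, the caddy is back home with its mill and tin upright, and the arm touches nothing; no verdict was returned.

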